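Chuck a tumbler and start the foot grinder

TASK

Gently set the terracotta tumbler down, without dropping it, foot up as it stands on the ware board, between the open jaws of the chuck, let go of it, and swing the chuck's red lever clockwise (seen from above) until all three jaws hold the tumbler snugly, without forcing. Only then press the yellow reset button all the way down and release it, and after it do the same with the green start button. Do not press the red stop button, and leave the two other tumblers, the amber jar and the white bowl where they are.

Things in the scene. Friction and masses are not known exactly. Their poses are not given: they have to be found in the camera images.
- tumbler: The terracotta tumbler with a darker band, standing foot up: straight cylinder 58 mm across, 105 mm high (the foot ring on top is 41 mm across and 8 mm high). Origin at the centre of its underside (the mouth), z up. 0.25 kg. It starts at one of three places on a wooden ware board (18 mm thick, 340 x 110 mm); the places are about 100 mm apart in a row along the board.
- white_tumbler: White tumbler of the same shape and size on the ware board; leave it. Origin at the centre of its underside.
- blue_tumbler: Blue tumbler of the same shape and size on the ware board; leave it. Origin at the centre of its underside.
- board: Fixed wooden ware board, 340 (its x) x 110 (its y) x 18 mm. Origin at the centre of its underside.
- plate: Round aluminium face plate of the chuck, 160 mm across, fixed. Origin at the centre of its top face (60 mm above the table), where the tumbler is to stand; z up. The chuck's square green base is 200 x 200 mm.
- jaw0: Chuck jaw, a steel block with smooth white nylon face, 26 mm wide, standing 36 mm above the face plate. Its frame shifts with the jaw: x points radially outward, the nylon face is 50 mm out along its x from its origin; with the sleeve at 0 the origin is at the plate's centre.
- jaw1: Second jaw, as jaw0, 120 degrees round.
- jaw2: Third jaw, as jaw0, 240 degrees round.
- sleeve (a joint): Turn of the knurled chuck sleeve (170 mm across, under the face plate), rad: 0 fully open, growing as the lever swings clockwise seen from above, 1.5 the end stop. The jaws move in together 17.5 mm per rad, nylon faces 50 mm from the axis at 0, so they meet the tumbler at 1.20. Stays where left; takes about 5 N at the handle, more once the jaws grip.
- handle (a point): Point on the axis of the red upright handle post at the end of the sleeve's lever, 125 mm from the chuck's axis, 95 mm above the table. The post is round, 18 mm across, its top 115 mm above the table; it turns with the sleeve.
- yellow (a joint): Travel of the yellow reset button in m: 0 is up, 0.006 fully down (5 N); springs back.
- green (a joint): Travel of the green start button in m, likewise.
- red (a joint): Travel of the red stop button in m, likewise. Not to be pressed.
- yellow_top (a point): Centre of the top face of the yellow button, 34 mm across, 62 mm above the table when up, on a grey control box 250 x 85 x 40 mm. The three buttons sit in a row along the box, 75 mm apart, in any order.
- green_top (a point): Centre of the top face of the green button, likewise.
- red_top (a point): Centre of the top face of the red button, likewise.
- glaze_jar: Amber jar of glaze, 72 mm across, 110 mm high, beyond the chuck; leave it. Origin at the centre of its underside.
- slip_bowl: White bowl, 90 mm across, 45 mm high; leave it. Origin at the centre of its underside.

How it is judged:
By the outcome, as a careful person would: the job done as asked, in the order asked, and still so for the second after the job is handed in, with the robot touching nothing.
It also fails if it takes over 59 s, if anything falls off the work surface, if the arm or the gripper's body presses on something with over 40 N, if the wrist force passes 120 N, or if a joint passes its speed limit or range.

ROBOT

A 7-joint arm with a two-finger parallel gripper is mounted at the origin on the work surface. World frame = base frame: x ahead of the robot, y to its left, z up, the work surface at z = 0. Lengths are in m, angles in rad, forces in N, time in s.
With the tool pointing down it reaches from about 0.4 to 0.85 m from the base axis. Payload 4.5 kg.
Tool frame: the origin (TCP) lies midway between the tips of the shut fingers; the grasp point (between the pads) lies 19 mm behind it; z points along the fingers, y is the direction in which the jaws open and shut (so a half turn about z gives the same grasp; the last joint's range is limited). The gripper opens to 88 mm and grips with 3 to 60 N. Pads are 18 mm wide; open, the fingers measure 123 mm over their backs; the gripper's body (75 mm by 187 mm) begins 45 mm behind the grasp point.
Start: joints at [-1.213, 0.689, -0.195, 1.565, 0.157, 0.902, -0.215], TCP at [0.199, 0.593, 0.203] pointing down, gripper open.
Joint ranges: [-3.01, 3.01], [-0.46, 2.08], [-1.47, 1.51], [0.13, 2.56], [-1, 4.14], [0.04, 2.09], [-2.66, 2.66]. Speed limits (rad/s): [2.57, 2.57, 3.14, 3.14, 3.14, 3.14, 3.14].

INTERFACE

Orientations are given as a unit quaternion [x, y, z, w].
In Python, from plant import r gives the robot as it stands. The module is installed in compiled form; this text tells all that it offers.
- The arm moves only by the tool carry_out, never from a script. Its argument "commands" is a list of rows, each a list of 6 numbers: the shift along the tool's x, y, z in m, then the turn, a rotation vector about the tool's x, y, z in degrees. In form: [[dx, dy, dz, wx, wy, wz], ...]. A call has 1 to 12 rows; each row is the pose to reach, as a shift and turn from the pose commanded when the call began, along the tool's axes at that moment; what a row does not reach only later rows make up. A row lasts 1/10 s, in which the tool goes at most 50 mm and 8.59 degrees, less where a joint would pass 70% of its speed; a pose out of reach is approached as far as the arm can. A call with a gripper value outside its range is refused whole. "fingers" is the closure in counts, from 0 (fully open) to 255 (shut), set as the call begins (left out, the last holds). The fingers move at their own pace and stop on an object; "grip_force" is the grip in N (left out, the last holds). Time passes only in rows, so rows that repeat a pose let the fingers close. It gives the time, the measured TCP pose, the force and the opening at its end, in the units of the state.
- r.get_state(): the state, without advancing time (a new reading comes with each control period).
- r.snapshot(name): name is "scene" or "top"; returns a dict with "img" (400x640x3 uint8, blue, green, red), "intrinsics" (3x3 intrinsics, pixels), "extrinsics" (4x4, takes a point from camera to world coordinates). Camera axes: x right, y down, z forward; pixel columns grow to the right and rows downward; lengths in m; the calibration is good to about 2 mm. A picture is of the moment at which its call begins. There is no depth.
- r.finish_job(): hands the job in, once; it reports no verdict.
Trained networks look in a picture, given as the dict that the camera call returned (one of the last four; its "shot" number tells which), for a name from the list of things; names that differ only in an ending like _2 or _b are one class to them, and where a whole thing is asked for, a point or a joint stands for the part that bears it (a point fixed in the world has none). Each returns a list of dicts, best first, with "p" (0 to 1); they miss things now and then, are a little off and sometimes report something else, mostly with a low value. They report only what shows in the picture. A call takes as long as a camera call.
- r.spot_in(picture, label): "xyz" ([x, y, z] in m, in world coordinates, good to about 4 mm: the middle of the surface that is visible of it).
- r.spot_point(picture, label): "xyz" ([x, y, z] in m, in world coordinates, good to about 4 mm: a listed point, or the origin of a listed thing).
The state is a dict: "clock": time; "q": joint angles; "qd": joint speeds; "joint_torque": joint torques, N m; "tool_pos": TCP position; "eef_rot": TCP orientation; "contact_force": force on the tool from outside, world axes, zero at the start; "moment": the same for the moment, N m; "opening": opening from 0.0 (shut) to 1.0 (fully open).
Only numpy, scipy, OpenCV 4.12 (cv2) and the standard library are available. Lean on these libraries where they do the work, as an engineer would, in place of code of your own. Each camera call takes 0.05 s, during which the arm holds its last target.

## Working session

There is one attempt and no reset: what is moved stays moved. The work goes in short steps, Python scripts to look and compute and a tool call to move; the robot and the scene stay as the last step left them, time stands still between calls to the robot, and variables do not carry over. Pictures are saved under pics/ and viewed, and the job is handed in when it is done.

Besides the shell and the picture viewer there is one more tool, called after "Emit:" by a JSON object that holds its "method" and its "body". carry_out: Moves the arm, as the interface text tells. Its arguments: {"type":"object","properties":{"commands":{"type":"array","items":{"type":"array","items":{"type":"number"}}},"fingers":{"type":"number"},"grip_force":{"type":"number"}},"required":["commands"]}

```bash
mkdir -p pics; ls
cat > look.py <<'E'
import cv2,sys
from plant import r
import numpy as np
def snap(cam,tag):
    p=r.snapshot(cam); cv2.imwrite(f"pics/{tag}_{cam}.png",p["img"]); return p
E
python3 - <<'E'
from look import *
s=r.get_state()
print(s["clock"],np.round(s["tool_pos"],4),np.round(s["eef_rot"],4),s["contact_force"],s["opening"])
for cam in("scene","top"):
    p=snap(cam,"a")
    print(cam,np.round(p["intrinsics"],1).tolist(),np.round(p["extrinsics"],3).tolist())
    for l in["tumbler","white_tumbler","blue_tumbler","board","plate","jaw0","handle","yellow_top","green_top","red_top","glaze_jar","slip_bowl"]:
        print(l,[(round(d["p"],2),np.round(d["xyz"],3).tolist()) for d in r.spot_point(p,l)[:3]])
print(r.get_state()["clock"])
E
```

```text
pics
0.0 [0.1987 0.5918 0.2023] [ 1.612e-01  9.869e-01 -9.000e-04 -1.000e-04] [0.09752545 0.04161254 0.7752789 ] 1.001124878397297
scene [[371.6, 0.0, 316.4], [0.0, 371.6, 196.0], [0.0, 0.0, 1.0]] [[0.577, 0.679, -0.455, 1.031], [0.817, -0.487, 0.309, -0.323], [-0.012, -0.55, -0.835, 0.9], [0.0, 0.0, 0.0, 1.0]]
tumbler [(0.92, [0.514, 0.263, 0.02])]
white_tumbler [(0.61, [0.622, -0.34, 0.06]), (0.59, [0.415, 0.247, 0.019])]
blue_tumbler [(0.94, [0.619, 0.26, 0.016])]
board [(0.82, [0.513, 0.248, 0.0])]
plate [(0.87, [0.552, 0.047, 0.059])]
jaw0 [(0.63, [0.547, 0.042, 0.06])]
handle [(0.57, [0.584, -0.076, 0.097])]
yellow_top [(0.75, [0.624, -0.341, 0.059])]
green_top [(0.55, [0.478, -0.299, 0.063])]
red_top [(0.63, [0.549, 0.043, 0.064]), (0.48, [0.551, -0.32, 0.056])]
glaze_jar [(0.66, [0.758, 0.132, -0.0])]
slip_bowl [(0.96, [0.763, -0.138, -0.002])]
top [[420.0, 0.0, 319.3], [0.0, 420.0, 196.9], [0.0, 0.0, 1.0]] [[0.021, -0.986, 0.168, 0.366], [-1.0, -0.022, -0.005, 0.009], [0.008, -0.168, -0.986, 1.205], [0.0, 0.0, 0.0, 1.0]]
tumbler [(0.66, [0.512, 0.258, 0.019]), (0.51, [0.516, 0.247, 0.0])]
white_tumbler [(0.94, [0.417, 0.242, 0.017])]
blue_tumbler [(0.88, [0.619, 0.264, 0.02]), (0.49, [0.761, -0.137, -0.004]), (0.43, [0.754, 0.128, -0.004])]
board [(0.84, [0.519, 0.246, 0.001])]
plate [(0.75, [0.547, 0.041, 0.06])]
jaw0 []
handle [(0.76, [0.584, -0.077, 0.091])]
yellow_top [(0.67, [0.628, -0.337, 0.061])]
green_top [(0.55, [0.76, -0.137, -0.004]), (0.52, [0.48, -0.303, 0.062])]
red_top [(0.59, [0.554, -0.317, 0.062]), (0.36, [0.754, 0.127, -0.003])]
glaze_jar [(0.74, [0.756, 0.126, -0.003])]
slip_bowl [(0.85, [0.763, -0.137, -0.004])]
1.3
```

View pics/a_scene.png

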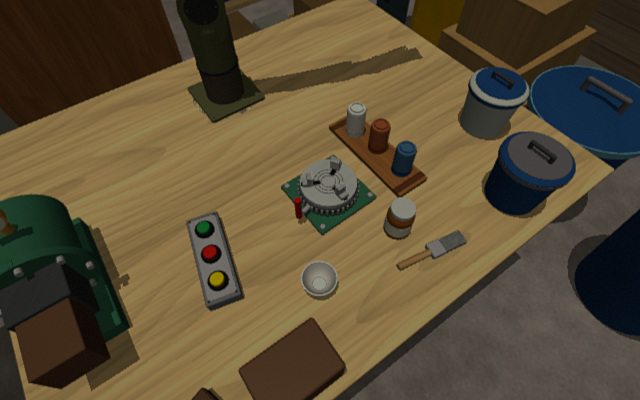

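View pics/a_top.png

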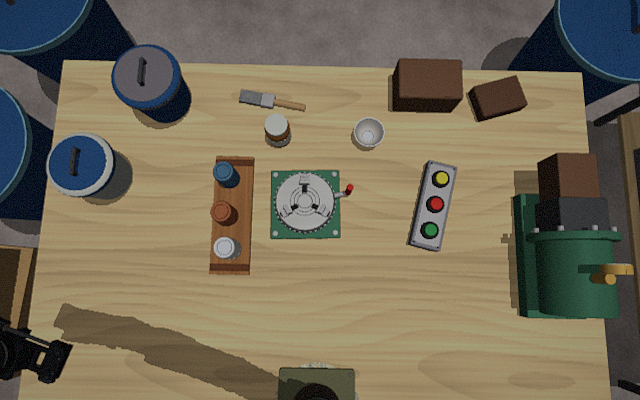

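The tumbler, chuck, handle and buttons all show clearly in both views. I'll check the estimates by drawing the expected outlines on the pictures.

```bash
cat >> look.py <<'E'
def proj(p,X):
    X=np.atleast_2d(X); T=np.linalg.inv(p["extrinsics"]); c=X@T[:3,:3].T+T[:3,3]; u=c@np.array(p["intrinsics"]).T
    return u[:,:2]/u[:,2:]
def circ(x,y,z,R): 
    a=np.linspace(0,2*np.pi,60); return np.c_[x+R*np.cos(a),y+R*np.sin(a),z+0*a]
def overlay(p,circles,ctr,name,half=(60,40),k=6):
    im=p["img"]; u0=proj(p,ctr)[0].astype(int); x0,y0=max(u0[0]-half[0],0),max(u0[1]-half[1],0)
    c=im[y0:y0+2*half[1],x0:x0+2*half[0]]; c=cv2.resize(c,None,fx=k,fy=k,interpolation=cv2.INTER_CUBIC)
    for q in circles:
        u=(proj(p,circ(*q))-[x0-.5,y0-.5])*k
        cv2.polylines(c,[u.round().astype(int)],True,(0,255,255),1)
    cv2.imwrite(f"pics/{name}.png",c)
E
python3 - <<'E'
from look import *
import cv2
C=[(.513,.2605,.123,.0205),(.513,.2605,.115,.029),(.513,.2605,.018,.029),(.549,.043,.06,.08),(.584,-.0765,.115,.009)]
a=[]
for cam in("scene","top"):
    p=snap(cam,"b"); overlay(p,C,[.535,.13,.09],"ov_"+cam,(66,46))
    B=[(.626,-.339,.062,.017),(.552,-.319,.062,.017),(.479,-.301,.062,.017)]
    overlay(p,B,[.552,-.319,.06],"ovb_"+cam,(33,50) )
    a.append(np.hstack([cv2.imread(f"pics/ov_{cam}.png")[:540],]))
E
python3 - <<'E'
import cv2,numpy as np
a=[cv2.imread(f"pics/ovb_{c}.png") for c in("scene","top")]
cv2.imwrite("pics/ovb.png",np.hstack(a))
E
```

```text
(no output)
```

View pics/ov_scene.png

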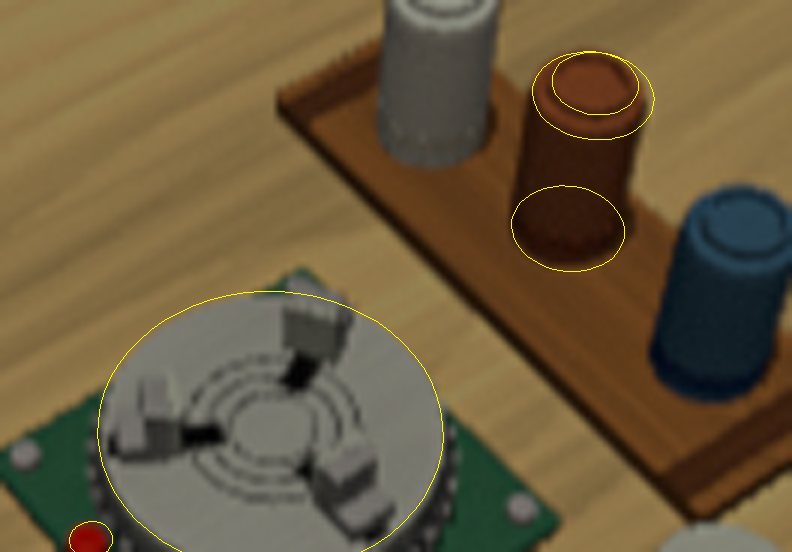

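View pics/ov_top.png

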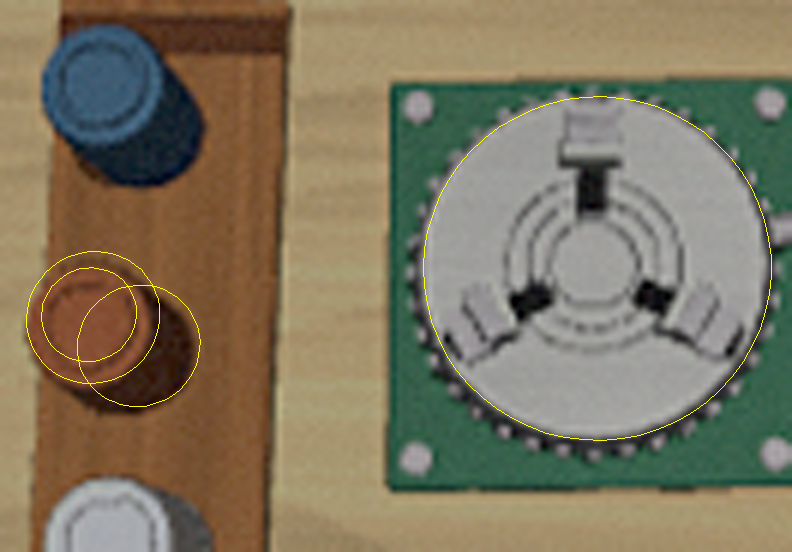

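View pics/ovb.png

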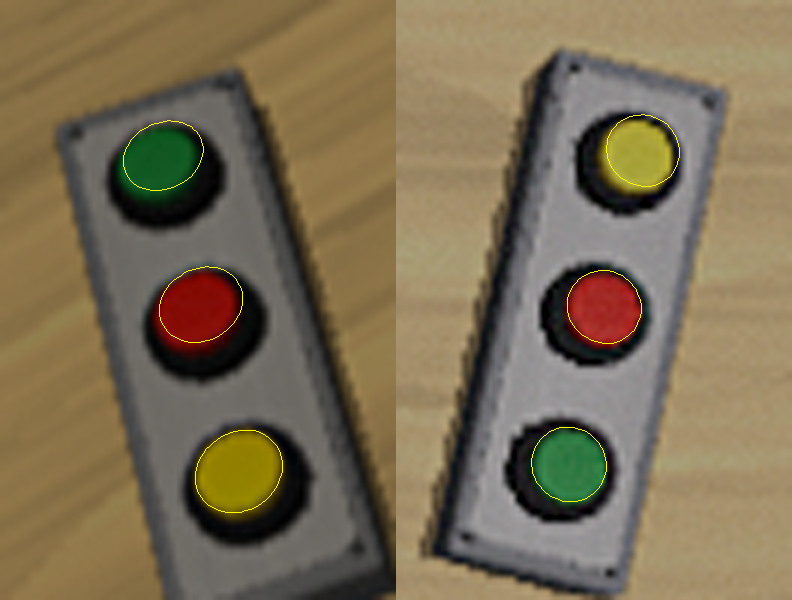

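Emit:
{"method": "carry_out", "body": {"commands": [[-0.02,-0.011,0,0,0,0],[-0.06,-0.032,0,0,0,0],[-0.1,-0.054,0,0,0,0],[-0.14,-0.076,0,0,0,0],[-0.18,-0.097,0,0,0,0],[-0.22,-0.119,0,0,0,0],[-0.26,-0.14,0,0,0,0],[-0.3,-0.162,0,0,0,0],[-0.34,-0.183,0,0,0,0],[-0.375,-0.202,0,0,0,0],[-0.395,-0.213,0,0,0,0],[-0.401,-0.216,0,0,0,0]], "fingers": 0, "grip_force": 15}}

```text
clock: 2.6
tool_pos: [0.5126, 0.2568, 0.203]
eef_rot: [0.164, 0.986, -0.001, 0.001]
contact_force: [-0.1, 0.8, 0.2]
opening: 1.004
```

```bash
cat >> look.py <<'E'
from scipy.spatial.transform import Rotation as Ro
def delta(target,yawy=None):
    s=r.get_state(); R=Ro.from_quat(s["eef_rot"]); d=R.inv().apply(np.array(target)-s["tool_pos"])
    M=R.as_matrix(); print("t",round(s["clock"],2),"pos",np.round(s["tool_pos"],4),"yawY",round(np.degrees(np.arctan2(M[1,1],M[0,1])),1),"z",np.round(M[:,2],3),"F",np.round(s["contact_force"],1),"open",round(s["opening"],3),"q",np.round(s["q"],2))
    print("toolshift",np.round(d,4))
E
python3 -c "
from look import *
delta([.5105,.2595,.077])
p=snap('top','c')"
```

```text
t 2.6 pos [0.5126 0.2568 0.203 ] yawY 71.1 z [ 0.001 -0.002 -1.   ] F [-0.1  0.8  0.2] open 1.004 q [-0.4   0.62 -0.25  1.72  0.2   0.82  0.5 ]
toolshift [0.0031 0.002  0.126 ]
```

View pics/c_top.png

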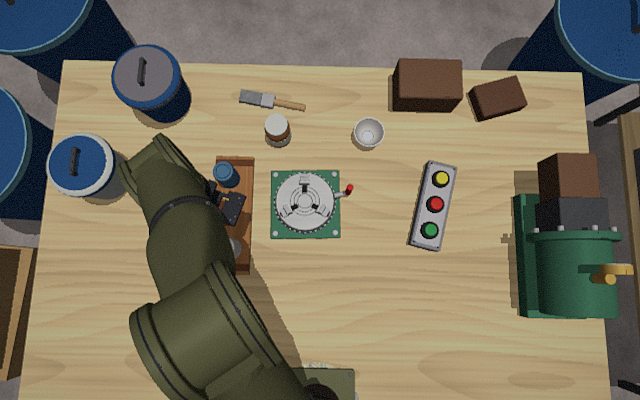

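The gripper is over the board row at about (225,210), above the middle tumbler. Nothing is in the way, so I'm going down.

Emit:
{"method": "carry_out", "body": {"commands": [[0.003,0.002,0.02,0,0,0],[0.003,0.002,0.045,0,0,0],[0.003,0.002,0.07,0,0,0],[0.003,0.002,0.09,0,0,0],[0.003,0.002,0.108,0,0,0],[0.003,0.002,0.12,0,0,0],[0.003,0.002,0.126,0,0,0],[0.003,0.002,0.126,0,0,0]]}}

```text
clock: 3.45
tool_pos: [0.5073, 0.2638, 0.0767]
eef_rot: [0.161, 0.987, -0.0, -0.0]
contact_force: [0.6, -0.2, 0.3]
opening: 0.999
```

```bash
python3 -c "
from look import *
delta([.5105,.2595,.077])
p=snap('scene','d'); im=p['img'][90:200,300:440]; cv2.imwrite('pics/dz.png',cv2.resize(im,None,fx=5,fy=5,interpolation=cv2.INTER_CUBIC))"
```

```text
t 3.45 pos [0.5073 0.2638 0.0767] yawY 71.5 z [-0.001  0.    -1.   ] F [ 0.6 -0.2  0.3] open 0.999 q [-0.45  0.8  -0.19  1.83  0.27  0.53  0.44]
toolshift [-0.0044 -0.0031 -0.0003]
```

View pics/dz.png

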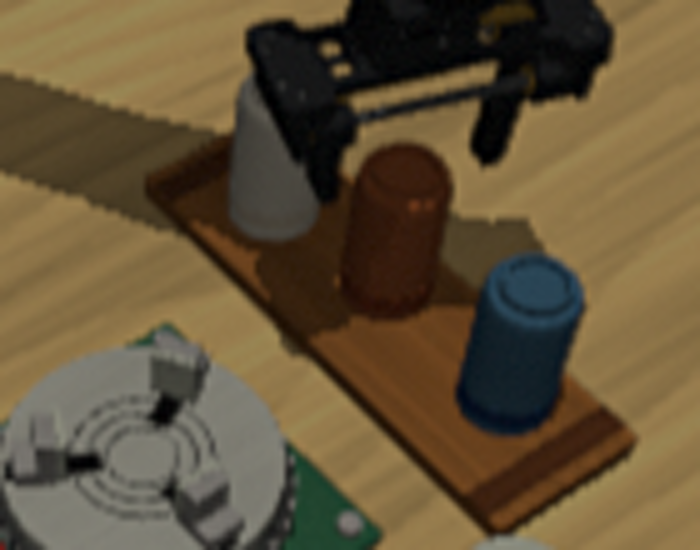

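```bash
python3 -c "
from look import *
p=snap('scene','d2'); s=r.get_state(); print(s['tool_pos'],s['qd'].round(3) if hasattr(s['qd'],'round') else s['qd'])
y=np.array([.317,.948,0]); t=np.array(s['tool_pos'])
im=cv2.resize(p['img'][90:200,300:440],None,fx=5,fy=5,interpolation=cv2.INTER_CUBIC)
for X,c in [(t,(0,255,255)),(t+.044*y,(0,255,0)),(t-.044*y,(0,255,0)),(t+.0615*y,(255,0,255)),(t-.0615*y,(255,0,255)),([.5105,.2595,.077],(255,255,255)),([.5105,.2595,.123],(255,255,255))]:
    u=((proj(p,X)[0]-[299.5,89.5])*5).astype(int); print(u); cv2.circle(im,tuple(int(v) for v in u),4,c,-1)
cv2.imwrite('pics/dz2.png',im)"
```

```text
[0.50827854 0.26373291 0.07773387] [ 0.004 -0.008  0.001 -0.002  0.002  0.002  0.001]
[399 216]
[467 200]
[330 232]
[494 193]
[302 239]
[396 222]
[406 167]
```

View pics/dz2.png

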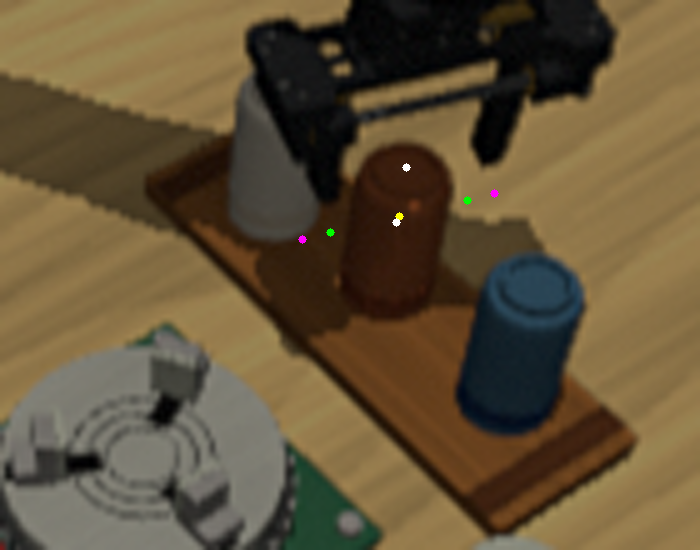

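The open fingertips show about 30 mm above the TCP, because the linkage pulls them back when open. I'll correct the xy position, close partway and look again before gripping.

Emit:
{"method": "carry_out", "body": {"commands": [[-0.003,-0.003,0.003,0,0,0],[-0.003,-0.003,0.006,0,0,0],[-0.003,-0.003,0.008,0,0,0],[-0.003,-0.003,0.008,0,0,0]], "fingers": 55}}

```text
clock: 3.95
tool_pos: [0.5099, 0.2591, 0.0689]
eef_rot: [0.161, 0.987, -0.0, -0.0]
contact_force: [0.8, -0.8, 0.8]
opening: 0.786
```

```bash
python3 -c "
from look import *
delta([.5105,.2595,.07])
p=snap('scene','d3'); s=r.get_state()
y=np.array([.317,.948,0]); t=np.array(s['tool_pos']); h=.044*s['opening']
im=cv2.resize(p['img'][90:200,300:440],None,fx=5,fy=5,interpolation=cv2.INTER_CUBIC)
for dz in (0,.01,.02,.03):
  for X in (t+h*y,t-h*y):
    u=((proj(p,X+np.array([0,0,dz]))[0]-[299.5,89.5])*5).astype(int); cv2.circle(im,tuple(int(v) for v in u),2,(0,255,255),-1)
cv2.imwrite('pics/dz3.png',im)"
```

```text
t 3.95 pos [0.5099 0.2591 0.0689] yawY 71.4 z [-0. -0. -1.] F [ 0.8 -0.8  0.8] open 0.786 q [-0.44  0.81 -0.18  1.84  0.27  0.52  0.44]
toolshift [-0.0005  0.0006 -0.0011]
```

View pics/dz3.png

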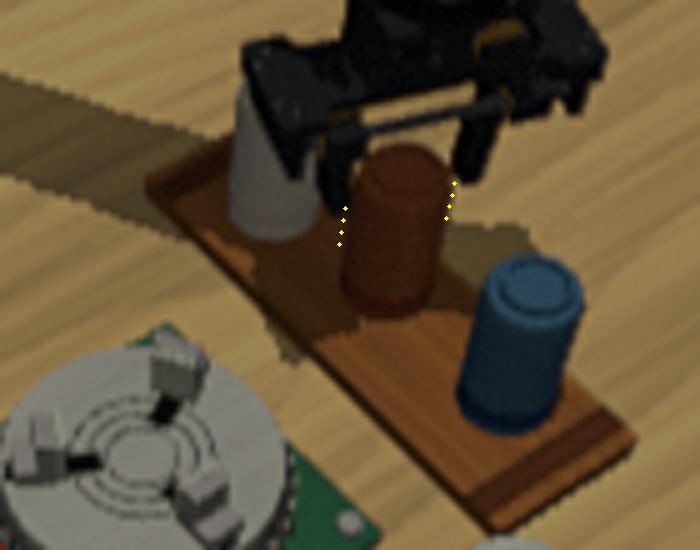

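```bash
python3 -c "
from look import *
p=snap('top','d4'); s=r.get_state()
y=np.array([.317,.948,0]); t=np.array(s['tool_pos']); h=.044*s['opening']
im=cv2.resize(p['img'][150:260,180:300],None,fx=5,fy=5,interpolation=cv2.INTER_CUBIC)
for dz in (0,.03,.06):
  for X in (t+h*y,t-h*y,t):
    u=((proj(p,X+np.array([0,0,dz]))[0]-[179.5,149.5])*5).astype(int); cv2.circle(im,tuple(int(v) for v in u),2,(0,255,255),-1)
cv2.imwrite('pics/dz4.png',im)
print(r.spot_in(snap('scene','d5'),'tumbler'))"
```

```text
[{'xyz': [0.5272, 0.2468, 0.0949], 'p': 0.72}]
```

View pics/dz4.png

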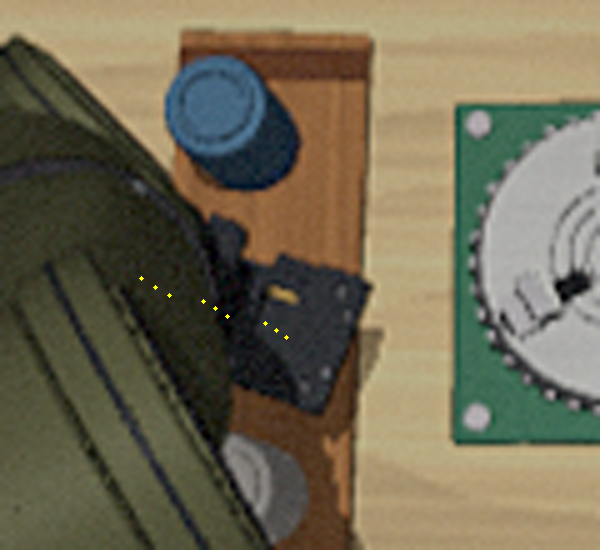

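The top view shows no sideways offset of the gripper, so only the open tips are higher, at about z 0.095. I'll go 5 mm lower and close.

Emit:
{"method": "carry_out", "body": {"commands": [[0,0,0.003,0,0,0],[0,0,0.005,0,0,0],[0,0,0.005,0,0,0]]}}

```text
clock: 4.45
tool_pos: [0.5097, 0.2591, 0.0637]
eef_rot: [0.161, 0.987, -0.0, -0.0]
contact_force: [0.4, -0.1, -0.3]
opening: 0.784
```

Emit:
{"method": "carry_out", "body": {"commands": [[0,0,0,0,0,0],[0,0,0,0,0,0],[0,0,0,0,0,0],[0,0,0,0,0,0],[0,0,0,0,0,0],[0,0,0,0,0,0]], "fingers": 255, "grip_force": 20}}

```text
clock: 5.05
tool_pos: [0.5103, 0.26, 0.0643]
eef_rot: [0.161, 0.987, 0.001, 0.0]
contact_force: [0.7, 2.9, 0.6]
opening: 0.655
```

```bash
python3 -c "
from look import *
delta([.549,.043,.2])
p=snap('scene','e')
im=cv2.resize(p['img'][90:200,300:440],None,fx=5,fy=5,interpolation=cv2.INTER_CUBIC)
cv2.imwrite('pics/e.png',im)"
```

```text
t 5.05 pos [0.5103 0.26   0.0643] yawY 71.5 z [ 0.001  0.001 -1.   ] F [0.7 2.9 0.6] open 0.655 q [-0.45  0.82 -0.18  1.84  0.27  0.51  0.44]
toolshift [-0.1057 -0.1932 -0.1359]
```

View pics/e.png

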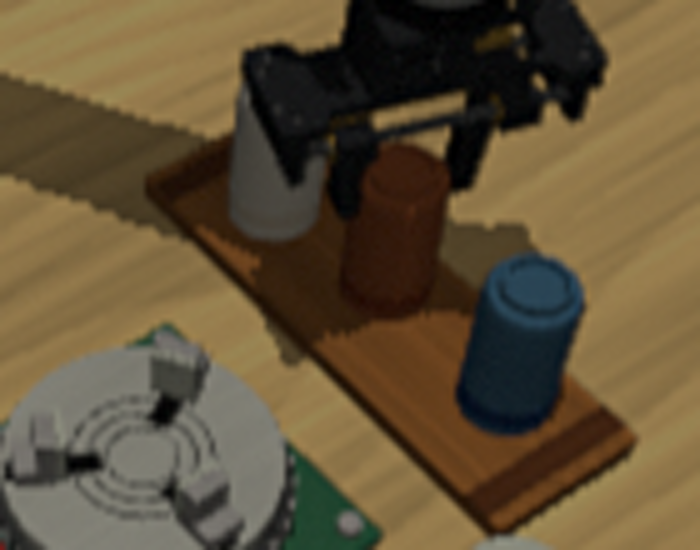

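Emit:
{"method": "carry_out", "body": {"commands": [[0,0,-0.003,0,0,0],[0,0,-0.012,0,0,0],[0,0,-0.03,0,0,0],[0,0,-0.055,0,0,0],[0,0,-0.08,0,0,0],[0,0,-0.1,0,0,0],[0,0,-0.11,0,0,0],[0,0,-0.115,0,0,0],[0,0,-0.115,0,0,0]]}}

```text
clock: 6.0
tool_pos: [0.5098, 0.2588, 0.1791]
eef_rot: [0.161, 0.987, -0.0, -0.0]
contact_force: [0.2, -0.2, -3.3]
opening: 0.654
```

```bash
python3 -c "
from look import *
delta([.549,.043,.18])
p=snap('scene','f')
im=cv2.resize(p['img'][70:200,290:440],None,fx=5,fy=4.6,interpolation=cv2.INTER_CUBIC)
cv2.imwrite('pics/f.png',im)
print(r.spot_point(p,'tumbler'))"
```

```text
t 6.0 pos [0.5098 0.2588 0.1791] yawY 71.4 z [-0. -0. -1.] F [ 0.2 -0.2 -3.3] open 0.654 q [-0.41  0.65 -0.24  1.75  0.21  0.76  0.49]
toolshift [-0.1059 -0.1921 -0.0008]
[{'xyz': [0.5116, 0.262, 0.1328], 'p': 0.66}]
```

View pics/f.png

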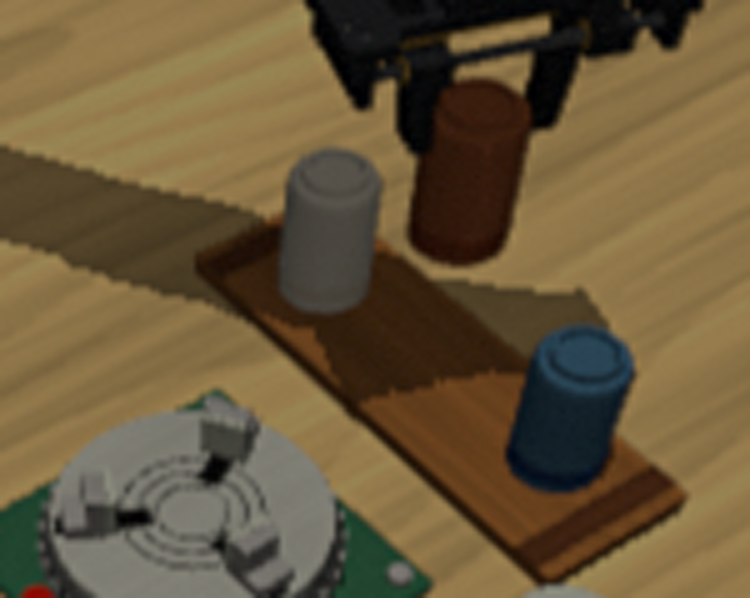

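Emit:
{"method": "carry_out", "body": {"commands": [[-0.005,-0.009,0,0,0,0],[-0.016,-0.029,0,0,0,0],[-0.031,-0.056,0,0,0,0],[-0.047,-0.085,0,0,0,0],[-0.063,-0.114,0,0,0,0],[-0.078,-0.141,0,0,0,0],[-0.091,-0.165,0,0,0,0],[-0.1,-0.182,0,0,0,0],[-0.105,-0.19,0,0,0,0],[-0.106,-0.193,0,0,0,0],[-0.106,-0.193,0,0,0,0]]}}

```text
clock: 7.2
tool_pos: [0.5487, 0.0429, 0.1788]
eef_rot: [0.161, 0.987, 0.0, -0.0]
contact_force: [0.8, 0.4, -3.2]
opening: 0.651
```

```bash
python3 -c "
from look import *
delta([.549,.043,.106])
p=snap('scene','g')
overlay(p,[(.549,.043,.06,.08),(.549,.043,.133,.029),(.549,.043,.23,.029)],[.549,.043,.13],'g',(60,46))
print(r.spot_point(p,'tumbler'),r.spot_point(p,'plate'))
p=snap('top','g')
overlay(p,[(.549,.043,.06,.08),(.549,.043,.133,.029)],[.549,.043,.13],'gt',(60,46))"
```

```text
t 7.2 pos [0.5487 0.0429 0.1788] yawY 71.5 z [-0.001  0.001 -1.   ] F [ 0.8  0.4 -3.2] open 0.651 q [ 0.01  0.63 -0.28  1.82  0.24  0.73  0.85]
toolshift [-0.0003  0.0001  0.0728]
[{'xyz': [0.5508, 0.047, 0.133], 'p': 0.74}, {'xyz': [0.5523, -0.3228, 0.0614], 'p': 0.26}] [{'xyz': [0.5543, 0.0478, 0.0609], 'p': 0.76}]
```

View pics/g.png

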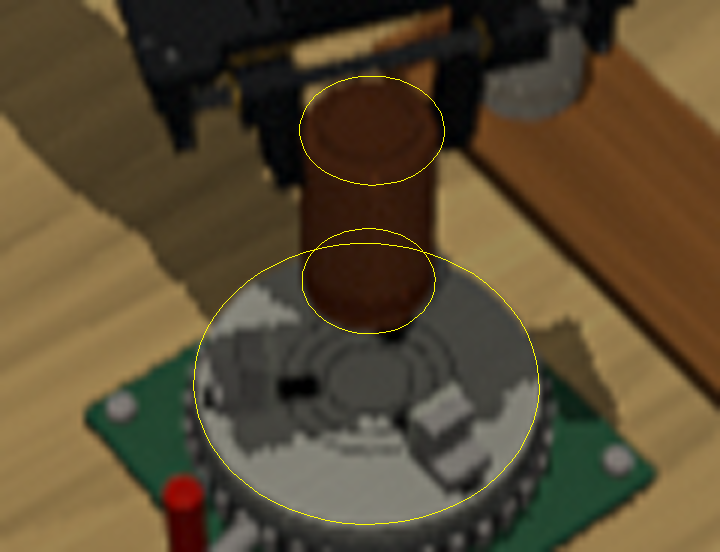

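View pics/gt.png

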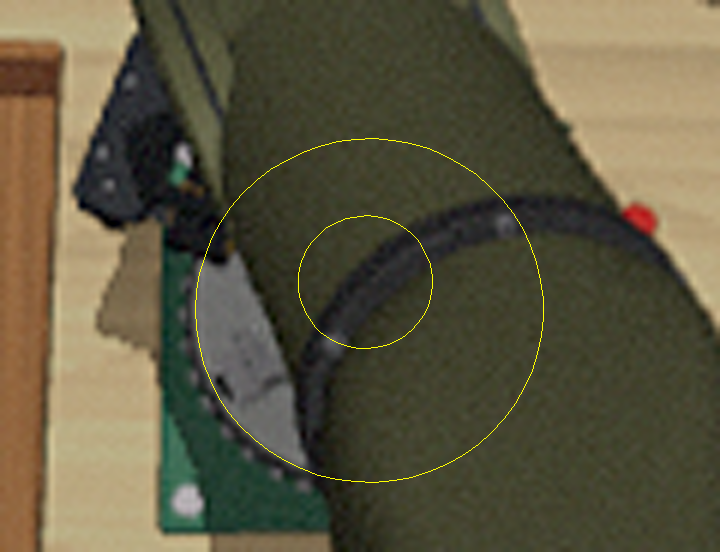

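The tumbler is on the chuck axis to within about 1 mm. I'll descend and slow down near the plate.

Emit:
{"method": "carry_out", "body": {"commands": [[0,0,0.005,0,0,0],[0,0,0.018,0,0,0],[0,0,0.033,0,0,0],[0,0,0.047,0,0,0],[0,0,0.058,0,0,0],[0,0,0.065,0,0,0],[0,0,0.068,0,0,0],[0,0,0.069,0,0,0],[0,0,0.069,0,0,0]]}}

```text
clock: 8.3
tool_pos: [0.5494, 0.0426, 0.1104]
eef_rot: [0.161, 0.987, 0.0, 0.0]
contact_force: [-0.2, -0.1, -3.0]
opening: 0.654
```

Emit:
{"method": "carry_out", "body": {"commands": [[0,0,0.001,0,0,0],[0,0,0.002,0,0,0],[0,0,0.003,0,0,0],[0,0,0.003,0,0,0]]}}

```text
clock: 8.7
tool_pos: [0.549, 0.0425, 0.1071]
eef_rot: [0.161, 0.987, 0.0, -0.0]
contact_force: [0.4, 0.2, -3.3]
opening: 0.656
```

Emit:
{"method": "carry_out", "body": {"commands": [[0,0,0.0005,0,0,0],[0,0,0.001,0,0,0],[0,0,0.001,0,0,0]]}}

```text
clock: 9.0
tool_pos: [0.5492, 0.0426, 0.1063]
eef_rot: [0.161, 0.987, 0.0, 0.0]
contact_force: [0.4, 0.6, -0.6]
opening: 0.654
```

Emit:
{"method": "carry_out", "body": {"commands": [[0,0,0.0005,0,0,0],[0,0,0.001,0,0,0],[0,0,0.001,0,0,0]]}}

```text
clock: 9.3
tool_pos: [0.5495, 0.0426, 0.1062]
eef_rot: [0.161, 0.987, 0.0, 0.001]
contact_force: [-2.1, -0.0, 6.5]
opening: 0.654
```

The tumbler is down on the plate, since the weight has come off the wrist. I'll ease up slightly and open.

Emit:
{"method": "carry_out", "body": {"commands": [[0,0,-0.001,0,0,0],[0,0,-0.001,0,0,0]]}}

```text
clock: 9.5
tool_pos: [0.5492, 0.0426, 0.1063]
eef_rot: [0.161, 0.987, 0.0, 0.0]
contact_force: [-0.5, -0.1, 1.2]
opening: 0.649
```

Emit:
{"method": "carry_out", "body": {"commands": [[0,0,0,0,0,0],[0,0,0,0,0,0],[0,0,0,0,0,0],[0,0,0,0,0,0],[0,0,0,0,0,0]], "fingers": 20}}

```text
clock: 10.0
tool_pos: [0.549, 0.0426, 0.1061]
eef_rot: [0.161, 0.987, 0.0, -0.0]
contact_force: [-0.4, -0.8, 0.2]
opening: 0.92
```

Emit:
{"method": "carry_out", "body": {"commands": [[0,0,-0.01,0,0,0],[0,0,-0.03,0,0,0],[0,0,-0.055,0,0,0],[0,0,-0.08,0,0,0],[0,0,-0.1,0,0,0],[0,0,-0.11,0,0,0]]}}

```text
clock: 10.6
tool_pos: [0.55, 0.0428, 0.2186]
eef_rot: [0.161, 0.987, 0.001, 0.002]
contact_force: [-0.6, -1.5, -0.2]
opening: 0.923
```

```bash
python3 -c "
from look import *
delta([.584,-.077,.2])
p=snap('scene','h')
overlay(p,[(.549,.043,.06,.029),(.549,.043,.157,.029),(.584,-.0765,.115,.009)],[.549,.0,.1],'h',(60,46))
print(r.spot_point(p,'tumbler'),r.spot_point(p,'handle'))"
```

```text
t 10.6 pos [0.55   0.0428 0.2186] yawY 71.4 z [ 0.004  0.001 -1.   ] F [-0.6 -1.5 -0.2] open 0.923 q [ 0.02  0.58 -0.3   1.77  0.22  0.82  0.87]
toolshift [-0.0703 -0.1028  0.0186]
[{'xyz': [0.5495, 0.0452, 0.0638], 'p': 0.65}] [{'xyz': [0.7566, 0.1299, 0.0002], 'p': 0.68}, {'xyz': [0.5844, -0.0774, 0.0983], 'p': 0.59}]
```

View pics/h.png

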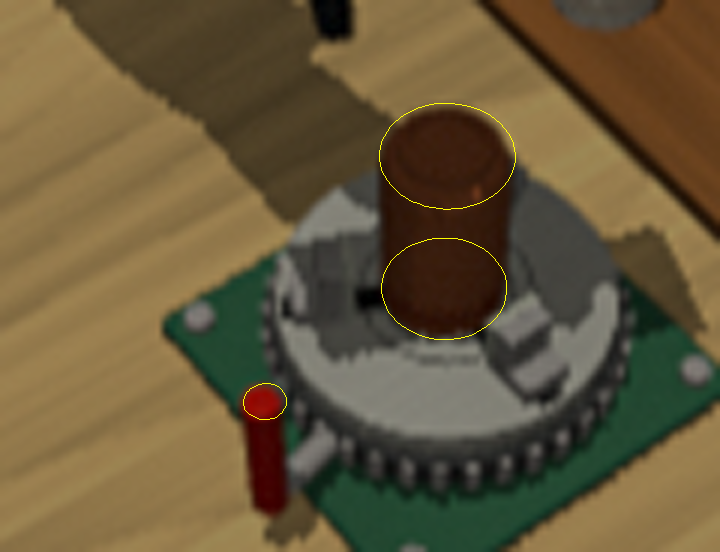

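The tumbler stands centred and free. Next I'll move to the handle post, turning the tool so the fingers open tangentially.

Emit:
{"method": "carry_out", "body": {"commands": [[-0.005,-0.007,0,0,0,5],[-0.015,-0.02,0,0,0,12],[-0.025,-0.035,0,0,0,20],[-0.035,-0.05,0,0,0,28],[-0.045,-0.065,0,0,0,36],[-0.054,-0.079,0.005,0,0,43],[-0.063,-0.092,0.01,0,0,49],[-0.068,-0.1,0.015,0,0,53],[-0.07,-0.103,0.02,0,0,55],[-0.07,-0.103,0.02,0,0,55],[-0.07,-0.103,0.02,0,0,55]], "fingers": 80}}

```text
clock: 11.85
tool_pos: [0.5822, -0.0764, 0.1955]
eef_rot: [0.598, 0.802, -0.0, -0.001]
contact_force: [0.8, -0.3, -0.1]
opening: 0.687
```

```bash
python3 -c "
from look import *
delta([.584,-.077,.085])"
```

```text
t 11.85 pos [ 0.5822 -0.0764  0.1955] yawY 16.6 z [-0.001  0.001 -1.   ] F [ 0.8 -0.3 -0.1] open 0.687 q [ 0.06  0.64 -0.02  1.7   0.02  0.8   0.33]
toolshift [-0.0012  0.0017  0.1105]
```

Emit:
{"method": "carry_out", "body": {"commands": [[-0.001,0.002,0.01,0,0,0],[-0.001,0.002,0.03,0,0,0],[-0.001,0.002,0.055,0,0,0],[-0.001,0.002,0.078,0,0,0],[-0.001,0.002,0.096,0,0,0],[-0.001,0.002,0.106,0,0,0],[-0.001,0.002,0.11,0,0,0],[-0.001,0.002,0.11,0,0,0]]}}

```text
clock: 12.65
tool_pos: [0.5849, -0.0775, 0.0859]
eef_rot: [0.598, 0.801, 0.0, -0.0]
contact_force: [0.2, -0.4, 0.6]
opening: 0.684
```

```bash
python3 -c "
from look import *
delta([.584,-.077,.085])
p=snap('scene','i')
overlay(p,[(.549,.043,.06,.029),(.584,-.0765,.115,.009)],[.57,-.05,.12],'i',(60,46))"
```

```text
t 12.65 pos [ 0.5849 -0.0775  0.0859] yawY 16.5 z [-0.  0. -1.] F [ 0.2 -0.4  0.6] open 0.684 q [ 0.06  0.8  -0.02  1.78  0.03  0.56  0.32]
toolshift [ 0.0007 -0.0007  0.0009]
```

View pics/i.png

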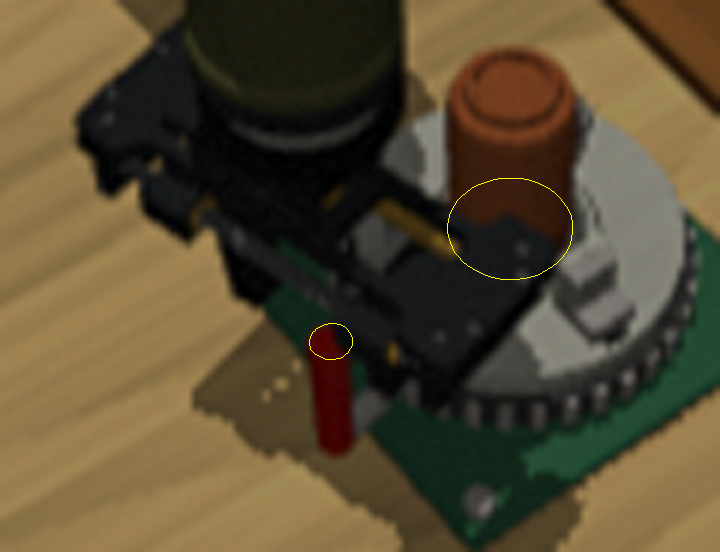

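Emit:
{"method": "carry_out", "body": {"commands": [[0,0,0.005,0,0,0],[0,0,0.01,0,0,0],[0,0,0.012,0,0,0],[0,0,0.012,0,0,0],[0,0,0.012,0,0,0],[0,0,0.012,0,0,0],[0,0,0.012,0,0,0],[0,0,0.012,0,0,0]], "fingers": 255, "grip_force": 20}}

```text
clock: 13.5
tool_pos: [0.5844, -0.0779, 0.0741]
eef_rot: [0.599, 0.801, -0.0, -0.0]
contact_force: [-1.2, -0.0, 0.8]
opening: 0.189
```

```bash
python3 -c "
from look import *
delta([.584,-.077,.074])
p=snap('scene','j')
overlay(p,[(.584,-.0765,.115,.009)],[.57,-.05,.12],'j',(60,46))"
```

```text
t 13.5 pos [ 0.5844 -0.0779  0.0741] yawY 16.4 z [-0.001 -0.    -1.   ] F [-1.2 -0.   0.8] open 0.189 q [ 0.06  0.82 -0.02  1.78  0.03  0.54  0.32]
toolshift [ 0.001  -0.0001  0.0001]
```

View pics/j.png

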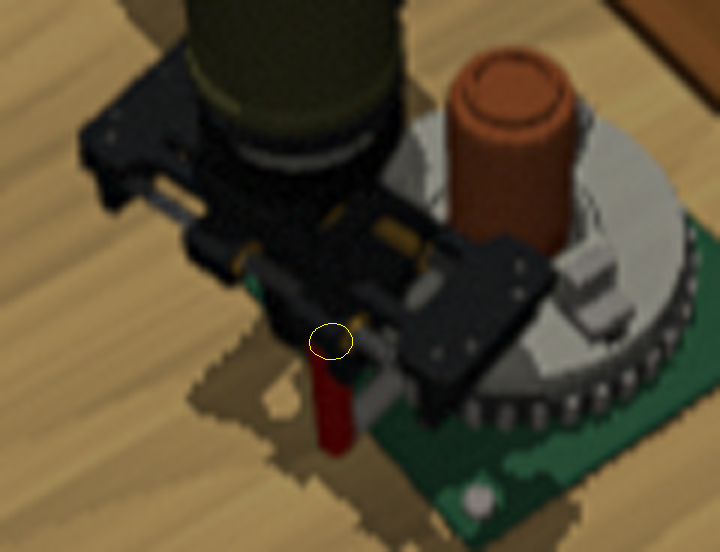

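The post is held. I'll swing it a little first and check the force.

Emit:
{"method": "carry_out", "body": {"commands": [[0.0,-0.004,0,0,0,2],[0.0005,-0.011,0,0,0,5],[0.0015,-0.0195,0,0,0,9],[0.0027,-0.026,0,0,0,12],[0.0027,-0.026,0,0,0,12]]}}

```text
clock: 14.05
tool_pos: [0.5599, -0.0819, 0.0742]
eef_rot: [0.679, 0.734, 0.001, 0.001]
contact_force: [2.1, 1.2, -2.9]
opening: 0.184
```

```bash
cat >> look.py <<'E'
def sleeve(c=(.549,.043),phi0=-73.7):
    s=r.get_state(); d=np.array(s["tool_pos"])[:2]-c; a=np.degrees(np.arctan2(d[1],d[0])); t=np.array([np.sin(np.radians(a)),-np.cos(np.radians(a))]); f=np.array(s["contact_force"])[:2]
    print("r",round(np.hypot(*d),4),"sleeve",round(np.radians(phi0-a),3),"Ftan",round(f@t,1),"Frad",round(f@d/np.hypot(*d),1))
E
python3 -c "
from look import *
delta([.549,.043,.074]);sleeve()"
```

```text
t 14.05 pos [ 0.5599 -0.0819  0.0742] yawY 4.4 z [ 0.002  0.    -1.   ] F [ 2.1  1.2 -2.9] open 0.184 q [ 0.05  0.8   0.03  1.86 -0.05  0.48  0.19]
toolshift [ 0.1254 -0.0013  0.0002]
r 0.1254 sleeve 0.197 Ftan -2.2 Frad -1.0
```

Emit:
{"method": "carry_out", "body": {"commands": [[0.0002,-0.0065,0,0,0,3],[0.0009,-0.0152,0,0,0,7],[0.0027,-0.026,0,0,0,12],[0.0055,-0.0365,0,0,0,17],[0.0091,-0.0468,0,0,0,22],[0.0136,-0.0567,0,0,0,27],[0.019,-0.0662,0,0,0,32],[0.0252,-0.0752,0,0,0,37],[0.0321,-0.0836,0,0,0,42],[0.0382,-0.0899,0,0,0,46],[0.0398,-0.0914,0,0,0,47],[0.0398,-0.0914,0,0,0,47]]}}

```text
clock: 15.25
tool_pos: [0.4793, -0.0573, 0.0748]
eef_rot: [0.916, 0.4, 0.01, 0.011]
contact_force: [20.1, -14.5, -24.8]
opening: 0.184
```

```bash
python3 -c "
from look import *
delta([.549,.043,.074]);sleeve()
p=snap('scene','k')
overlay(p,[],[.53,0,.12],'k',(60,46))"
```

```text
t 15.25 pos [ 0.4793 -0.0573  0.0748] yawY -42.8 z [ 0.026 -0.012 -1.   ] F [ 20.1 -14.5 -24.8] open 0.184 q [-0.09  0.74  0.18  2.14 -0.42  0.27 -0.31]
toolshift [ 0.1209 -0.017   0.0013]
r 0.1221 sleeve 0.892 Ftan -24.8 Frad 0.4
```

View pics/k.png

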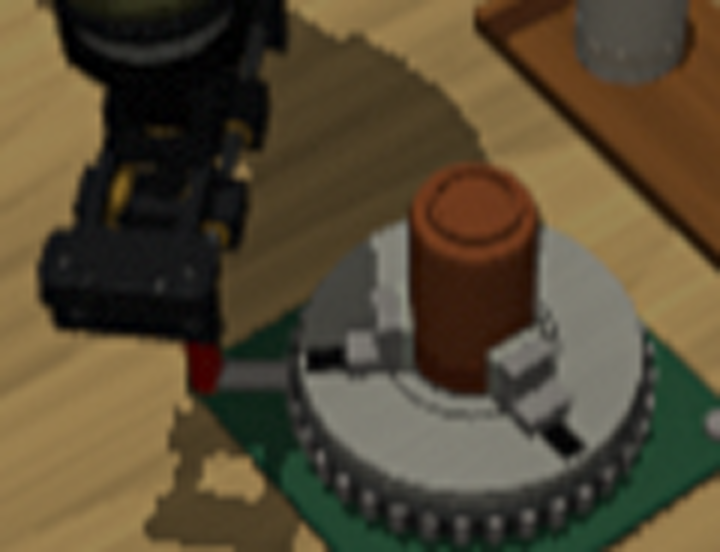

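Emit:
{"method": "carry_out", "body": {"commands": [[0,0,0,0,0,0],[0,0,0,0,0,0]]}}

```text
clock: 15.5
tool_pos: [0.4793, -0.0573, 0.0747]
eef_rot: [0.916, 0.4, 0.01, 0.011]
contact_force: [20.5, -13.6, -24.6]
opening: 0.188
```

```bash
python3 -c "
from look import *
delta([.549,.043,.074]);sleeve(); s=r.get_state(); print(np.round(s['qd'],3),np.round(s['moment'],2),np.round(s['joint_torque'],1))
p=snap('top','k'); cv2.imwrite('pics/kt.png',cv2.resize(p['img'][140:300,240:420],None,fx=4,fy=3.75))
print(r.spot_point(p,'handle'),r.spot_point(snap('scene','k2'),'handle'))"
```

```text
t 15.5 pos [ 0.4793 -0.0573  0.0747] yawY -42.8 z [ 0.026 -0.012 -1.   ] F [ 20.5 -13.6 -24.6] open 0.188 q [-0.09  0.74  0.18  2.14 -0.42  0.27 -0.31]
toolshift [ 0.1209 -0.0169  0.0013]
r 0.1221 sleeve 0.892 Ftan -24.6 Frad -0.5
[ 0.    -0.001 -0.001  0.     0.001 -0.    -0.001] [-2.78 -3.98  0.08] [ -5.3 -51.6  -1.9   5.7  -0.4   7.4  -0.1]
[] [{'xyz': [0.4793, -0.0554, 0.0974], 'p': 0.69}]
```

View pics/kt.png

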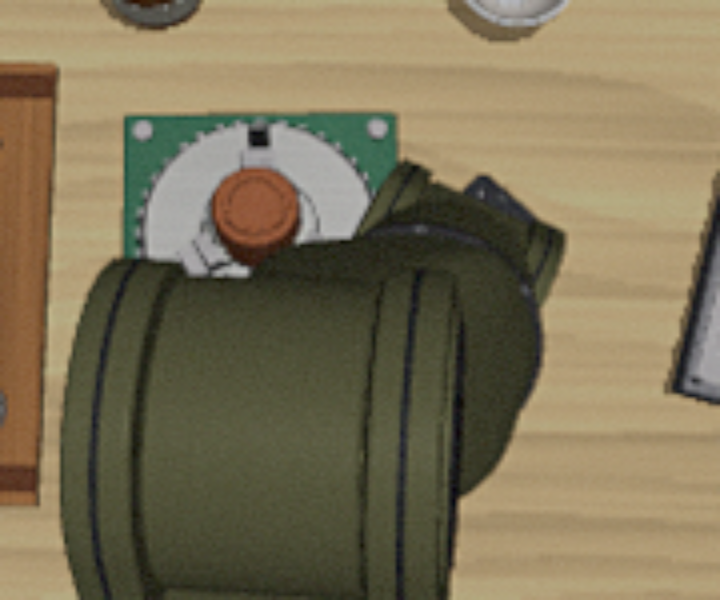

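The sleeve reads about 0.89 rad with 25 N tangential, which is sooner than expected. I'll check the tumbler and jaws.

```bash
python3 -c "
from look import *
p=snap('scene','l')
overlay(p,[(.549,.043,.06,.029),(.549,.043,.157,.029),(.549,.043,.165,.0205),(.549,.043,.096,.0344),(.549,.043,.096,.05)],[.549,.03,.1],'l',(45,36),8)
for j in ('tumbler','plate','jaw0','jaw1','jaw2'): print(j,[(round(d['p'],2),np.round(d['xyz'],4)) for d in r.spot_point(p,j)],[(round(d['p'],2),np.round(d['xyz'],4)) for d in r.spot_in(p,j)])
"
```

```text
tumbler [(0.68, array([ 0.4803, -0.3009,  0.0629])), (0.62, array([ 0.7584, -0.1351,  0.0013])), (0.56, array([0.5541, 0.0437, 0.0608])), (0.53, array([0.6201, 0.2602, 0.018 ]))] [(0.56, array([0.5696, 0.0327, 0.1436])), (0.29, array([ 0.6004, -0.02  ,  0.0456])), (0.28, array([0.4313, 0.2373, 0.0951])), (0.15, array([0.5355, 0.0098, 0.0736]))]
plate [(0.78, array([0.5557, 0.0463, 0.0588]))] [(0.84, array([0.5788, 0.0251, 0.0604])), (0.4, array([ 0.4808, -0.3005,  0.0631]))]
jaw0 [] [(0.68, array([0.5973, 0.0397, 0.0801])), (0.68, array([0.5375, 0.0069, 0.0768]))]
jaw1 [] [(0.68, array([0.5973, 0.0397, 0.0801])), (0.68, array([0.5375, 0.0069, 0.0768]))]
jaw2 [] [(0.68, array([0.5973, 0.0397, 0.0801])), (0.68, array([0.5375, 0.0069, 0.0768]))]
```

View pics/l.png

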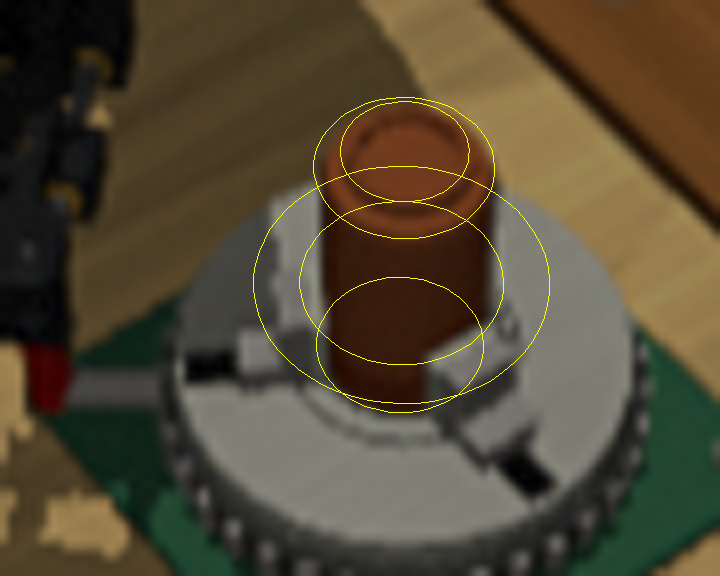

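```bash
cat >> look.py <<'E'
def rect(p,img,z,c,half,mmpp):
    n=int(2*half/mmpp); g=np.array([[0,0],[n,0],[n,n],[0,n]],np.float32)
    W=np.array([[c[0]+half-v*mmpp,c[1]+half-u*mmpp,z] for u,v in g])  # up=+x, left=+y
    H=cv2.getPerspectiveTransform(proj(p,W).astype(np.float32),g)
    return cv2.warpPerspective(img,H,(n,n),flags=cv2.INTER_CUBIC)
E
python3 - <<'E'
from look import *
p=snap('scene','m'); o=[]
for f in ('pics/a_scene.png','pics/m_scene.png'):
    w=rect(p,cv2.imread(f),.096,(.549,.043),.08,.0004)
    for R in (.05,.0344,.029): cv2.circle(w,(200,200),int(R/.0004),(0,255,255),1)
    o.append(w)
cv2.imwrite('pics/m.png',np.hstack(o))
E
```

```text
(no output)
```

View pics/m.png

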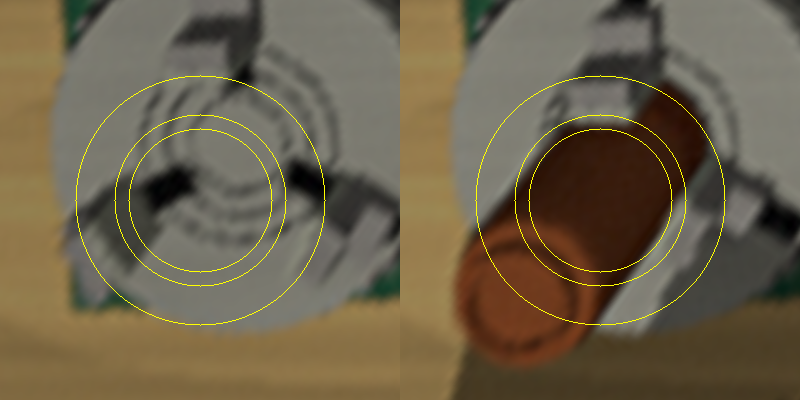

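Emit:
{"method": "carry_out", "body": {"commands": [[0,0.004,0,0,0,0],[0,0.008,0,0,0,0],[0,0.008,0,0,0,0]]}}

```text
clock: 16.6
tool_pos: [0.4803, -0.0582, 0.0745]
eef_rot: [0.915, 0.402, 0.006, 0.006]
contact_force: [13.5, -5.3, -14.1]
opening: 0.184
```

```bash
python3 -c "
from look import *
delta([.549,.043,.074]);sleeve()"
```

```text
t 16.6 pos [ 0.4803 -0.0582  0.0745] yawY -42.6 z [ 0.016 -0.005 -1.   ] F [ 13.5  -5.3 -14.1] open 0.184 q [-0.09  0.74  0.18  2.12 -0.41  0.29 -0.3 ]
toolshift [ 0.121  -0.0179  0.0011]
r 0.1223 sleeve 0.881 Ftan -14.1 Frad -3.2
```

Run:
```python
from look import *
pt=snap('top','n'); ps=snap('scene','n'); o=[]
for p,f in ((pt,'pics/b_top.png'),(pt,'pics/n_top.png')):
    w=rect(p,cv2.imread(f),.096,(.549,.043),.08,.0004)
    for R in (.05,.0344,.029): cv2.circle(w,(200,200),int(R/.0004),(0,255,255),1)
    o.append(w)
cv2.imwrite('pics/n1.png',np.hstack(o))
w=cv2.resize(ps['img'][135:205,295:365],None,fx=8,fy=8,interpolation=cv2.INTER_CUBIC); w=cv2.convertScaleAbs(w,alpha=1.5,beta=20)
cv2.imwrite('pics/n2.png',w)
```

```text
(no output)
```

View pics/n1.png

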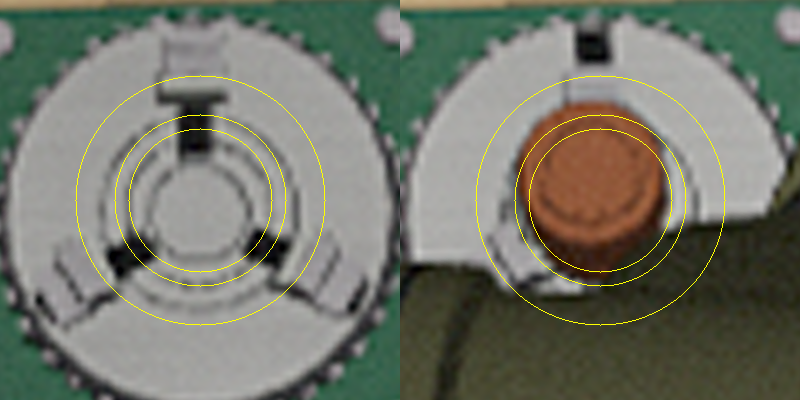

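View pics/n2.png

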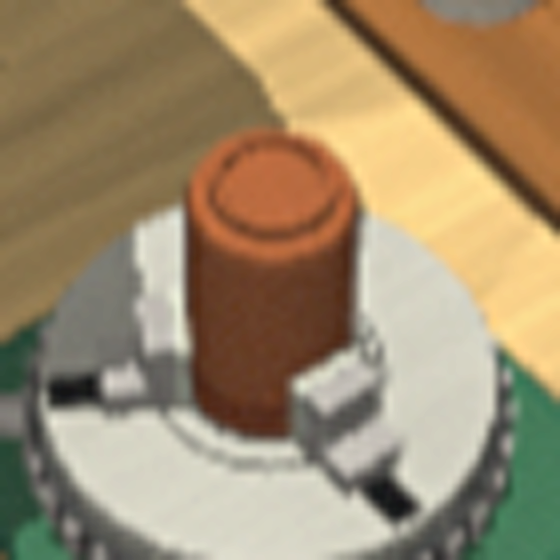

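Run:
```python
from look import *
o=[]
for cam in('top','scene'):
    p=snap(cam,'o'); 
    A=rect(p,cv2.imread(f'pics/b_{cam}.png'),.085,(.569,.043),.07,.00025); B=rect(p,cv2.imread(f'pics/n_{cam}.png'),.085,(.569,.043),.07,.00025)
    # template: jaw rear/top: r .052...085
    n=A.shape[0]; row=lambda rr:int((.569+.07-.549-rr)/.00025)
    for r0,r1 in((.053,.078),(.05,.075),(.056,.08)):
        T=A[row(r1):row(r0),n//2-62:n//2+60]
        m=cv2.matchTemplate(B,T,cv2.TM_CCOEFF_NORMED); _,v,_,l=cv2.minMaxLoc(m)
        print(cam,r0,r1,'score',round(v,2),'inward mm',(l[1]-row(r1))*.25,'side mm',(l[0]-(n//2-62))*.25)
    o.append(np.hstack([A,B])[:300])
cv2.imwrite('pics/o.png',cv2.resize(np.vstack(o),(800,430)))
```

```text
top 0.053 0.078 score 0.71 inward mm 4.75 side mm -30.25
top 0.05 0.075 score 0.59 inward mm 84.25 side mm 52.5
top 0.056 0.08 score 0.75 inward mm 4.75 side mm -30.0
scene 0.053 0.078 score 0.99 inward mm 15.0 side mm -0.75
scene 0.05 0.075 score 0.99 inward mm 15.0 side mm -0.5
scene 0.056 0.08 score 0.99 inward mm 15.0 side mm -1.0
```

View pics/o.png

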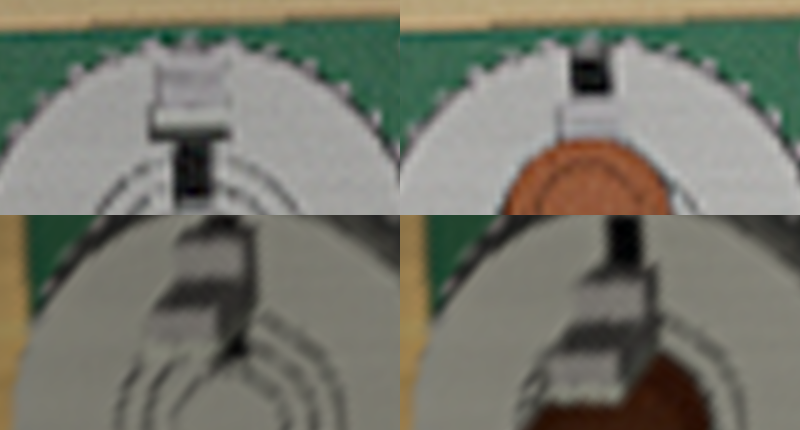

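```bash
python3 - <<'E'
from look import *
p=snap('top','q')
w=rect(p,cv2.imread('pics/b_top.png'),.096,(.549,.043),.08,.0002)
w=cv2.cvtColor(w,cv2.COLOR_BGR2GRAY).astype(float)
for off in (-8,8):   # either side of slot, mm
    c=400-int(off/.2); prof=w[:400,c-10:c+10].mean(1)
    print(off,[(round((400-i)*.2,0),int(prof[i])) for i in range(100,290,5)])
E
python3 -c "
import cv2
a=cv2.imread('pics/b_top.png')[165:240,270:345]; cv2.imwrite('pics/q2.png',cv2.resize(a,None,fx=8,fy=8,interpolation=cv2.INTER_CUBIC))"
```

```text
-8 [(60.0, 146), (59.0, 147), (58.0, 149), (57.0, 149), (56.0, 148), (55.0, 147), (54.0, 145), (53.0, 143), (52.0, 142), (51.0, 146), (50.0, 154), (49.0, 160), (48.0, 162), (47.0, 161), (46.0, 151), (45.0, 134), (44.0, 116), (43.0, 93), (42.0, 69), (41.0, 55), (40.0, 62), (39.0, 93), (38.0, 128), (37.0, 151), (36.0, 154), (35.0, 152), (34.0, 151), (33.0, 147), (32.0, 147), (31.0, 151), (30.0, 156), (29.0, 163), (28.0, 169), (27.0, 170), (26.0, 160), (25.0, 144), (24.0, 128), (23.0, 119)]
8 [(60.0, 128), (59.0, 132), (58.0, 137), (57.0, 143), (56.0, 147), (55.0, 149), (54.0, 149), (53.0, 147), (52.0, 144), (51.0, 145), (50.0, 151), (49.0, 160), (48.0, 164), (47.0, 166), (46.0, 161), (45.0, 143), (44.0, 121), (43.0, 97), (42.0, 72), (41.0, 56), (40.0, 49), (39.0, 55), (38.0, 72), (37.0, 81), (36.0, 79), (35.0, 71), (34.0, 63), (33.0, 58), (32.0, 55), (31.0, 54), (30.0, 55), (29.0, 58), (28.0, 61), (27.0, 64), (26.0, 64), (25.0, 62), (24.0, 60), (23.0, 57)]
```

View pics/q2.png

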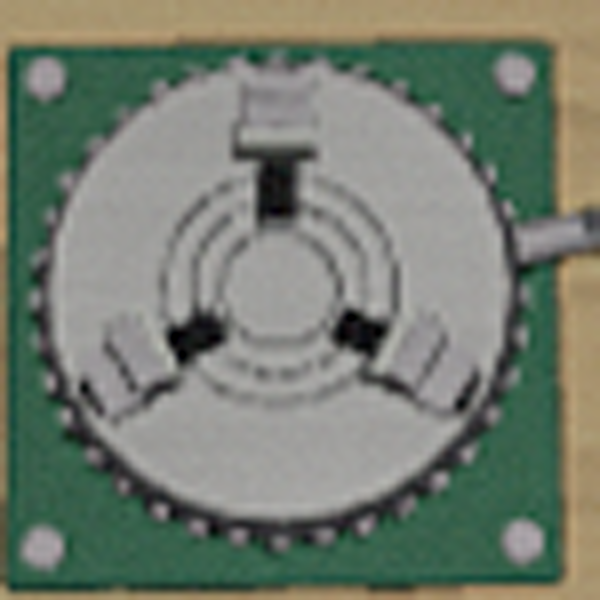

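The jaw faces started at about r = 44 mm, so the sleeve began near 0.33 rad. They have moved in 15.0 mm, which puts them at 29 mm on the tumbler with the sleeve near 1.2 rad. That matches the stiff stop I felt: it grips and needs no more force. I'll relieve the push, then release the handle.

Emit:
{"method": "carry_out", "body": {"commands": [[0,0.003,0,0,0,0],[0,0.006,0,0,0,0],[0,0.006,0,0,0,0]]}}

```text
clock: 17.15
tool_pos: [0.4809, -0.0587, 0.0744]
eef_rot: [0.915, 0.404, 0.004, 0.002]
contact_force: [8.1, 2.7, -7.0]
opening: 0.184
```

```bash
python3 -c "
from look import *
delta([.549,.043,.074]);sleeve()"
```

```text
t 17.15 pos [ 0.4809 -0.0587  0.0744] yawY -42.4 z [ 0.009 -0.    -1.   ] F [ 8.1  2.7 -7. ] open 0.184 q [-0.08  0.75  0.18  2.11 -0.41  0.31 -0.3 ]
toolshift [ 0.1211 -0.0183  0.001 ]
r 0.1225 sleeve 0.875 Ftan -5.3 Frad -6.7
```

Emit:
{"method": "carry_out", "body": {"commands": [[0.002,0.002,0,0,0,0],[0.004,0.003,0,0,0,0],[0.004,0.003,0,0,0,0]]}}

```text
clock: 17.45
tool_pos: [0.4808, -0.0588, 0.0743]
eef_rot: [0.915, 0.402, 0.0, 0.0]
contact_force: [2.7, -1.3, -1.1]
opening: 0.189
```

Emit:
{"method": "carry_out", "body": {"commands": [[0,0,0,0,0,0],[0,0,0,0,0,0],[0,0,0,0,0,0],[0,0,0,0,0,0]], "fingers": 130}}

```text
clock: 17.85
tool_pos: [0.4796, -0.0584, 0.0741]
eef_rot: [0.916, 0.402, -0.0, -0.0]
contact_force: [0.4, -0.0, -0.9]
opening: 0.486
```

```bash
python3 -c "
from look import *
delta([.48,-.057,.2]);sleeve()
p=snap('scene','s')
overlay(p,[],[.53,0,.12],'s',(60,46))
A=rect(p,cv2.imread('pics/b_scene.png'),.085,(.569,.043),.07,.00025); B=rect(p,p['img'],.085,(.569,.043),.07,.00025); n=560
row=lambda rr:int((.569+.07-.549-rr)/.00025)
T=A[row(.078):row(.053),n//2-62:n//2+60]; m=cv2.matchTemplate(B,T,cv2.TM_CCOEFF_NORMED); _,v,_,l=cv2.minMaxLoc(m); print(v,(l[1]-row(.078))*.25)
print(r.spot_point(p,'handle')[:2])"
```

```text
t 17.85 pos [ 0.4796 -0.0584  0.0741] yawY -42.6 z [-0.001  0.    -1.   ] F [ 0.4 -0.  -0.9] open 0.486 q [-0.09  0.75  0.18  2.11 -0.41  0.32 -0.3 ]
toolshift [ 0.0013 -0.0008 -0.1259]
r 0.1229 sleeve 0.885 Ftan -0.3 Frad -0.2
0.9888705611228943 14.75
[{'xyz': [0.4826, -0.0597, 0.0981], 'p': 0.86}, {'xyz': [0.533, 0.0411, 0.0638], 'p': 0.46}]
```

View pics/s.png

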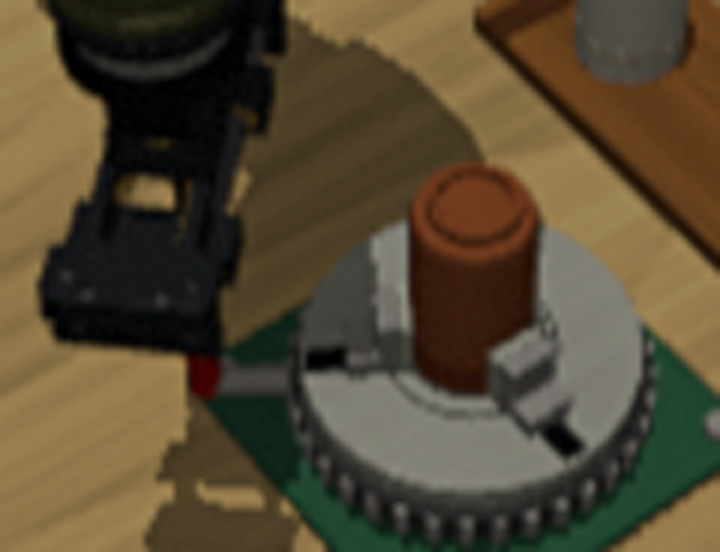

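The tumbler is upright in the jaws. The handle sprang back slightly as I eased off, so I'll take one gentle confirming push with the pad, without gripping, and watch the force.

Emit:
{"method": "carry_out", "body": {"commands": [[0,0,0,0,0,-4],[0,-0.003,0,0,0,-8],[0,-0.007,0,0,0,-8],[0,-0.01,0,0,0,-8],[0,-0.013,0,0,0,-8],[0,-0.013,0,0,0,-8]]}}

```text
clock: 18.55
tool_pos: [0.4715, -0.0505, 0.0742]
eef_rot: [0.886, 0.465, 0.001, 0.001]
contact_force: [2.5, -2.2, -2.4]
opening: 0.497
```

```bash
python3 -c "
from look import *
delta([.48,-.057,.2]);sleeve()"
```

```text
t 18.55 pos [ 0.4715 -0.0505  0.0742] yawY -34.6 z [ 0.002 -0.001 -1.   ] F [ 2.5 -2.2 -2.4] open 0.497 q [-0.08  0.74  0.15  2.14 -0.36  0.29 -0.23]
toolshift [-0.0005  0.011  -0.1258]
r 0.1214 sleeve 0.976 Ftan -3.3 Frad 0.1
```

Emit:
{"method": "carry_out", "body": {"commands": [[0,-0.002,0,0,0,0],[0,-0.004,0,0,0,0],[0,-0.004,0,0,0,0]]}}

```text
clock: 18.85
tool_pos: [0.4713, -0.0502, 0.0743]
eef_rot: [0.886, 0.464, 0.002, 0.004]
contact_force: [6.5, -7.5, -8.1]
opening: 0.494
```

```bash
python3 -c "
from look import *
delta([.48,-.057,.2]);sleeve()"
```

```text
t 18.85 pos [ 0.4713 -0.0502  0.0743] yawY -34.7 z [ 0.008 -0.004 -1.   ] F [ 6.5 -7.5 -8.1] open 0.494 q [-0.09  0.74  0.15  2.14 -0.36  0.28 -0.23]
toolshift [-0.0005  0.0121 -0.1256]
r 0.1214 sleeve 0.98 Ftan -9.8 Frad 1.5
```

Emit:
{"method": "carry_out", "body": {"commands": [[0,-0.002,0,0,0,0],[0,-0.005,0,0,0,0],[0,-0.005,0,0,0,0]]}}

```text
clock: 19.15
tool_pos: [0.4705, -0.0495, 0.0745]
eef_rot: [0.886, 0.463, 0.005, 0.006]
contact_force: [11.2, -11.6, -11.7]
opening: 0.49
```

```bash
python3 -c "
from look import *
delta([.48,-.057,.2]);sleeve()"
```

```text
t 19.15 pos [ 0.4705 -0.0495  0.0745] yawY -34.8 z [ 0.014 -0.007 -1.   ] F [ 11.2 -11.6 -11.7] open 0.49 q [-0.09  0.73  0.15  2.15 -0.36  0.26 -0.24]
toolshift [-0.0005  0.0141 -0.1253]
r 0.1213 sleeve 0.988 Ftan -16.0 Frad 1.6
```

The push builds to 16 N with only 1 mm of TCP movement, so the chuck is firmly closed. I'll back off and rise.

Emit:
{"method": "carry_out", "body": {"commands": [[0,0.006,0,0,0,0],[0,0.014,0,0,0,0],[0,0.02,0,0,0,0],[0,0.021,0,0,0,0],[0,0.021,-0.01,0,0,0],[0,0.021,-0.035,0,0,0],[0,0.021,-0.07,0,0,0],[0,0.021,-0.1,0,0,0],[0,0.021,-0.115,0,0,0],[0,0.021,-0.12,0,0,0]]}}

```text
clock: 20.15
tool_pos: [0.4808, -0.0561, 0.1962]
eef_rot: [0.885, 0.465, 0.001, 0.0]
contact_force: [-0.7, -0.4, -0.5]
opening: 0.495
```

```bash
python3 -c "
from look import *
delta([.626,-.339,.13])
p=snap('scene','u')
overlay(p,[],[.53,0,.1],'u',(60,46))
A=rect(p,cv2.imread('pics/b_scene.png'),.085,(.569,.043),.07,.00025); B=rect(p,p['img'],.085,(.569,.043),.07,.00025); n=560
row=lambda rr:int((.569+.07-.549-rr)/.00025)
T=A[row(.078):row(.053),n//2-62:n//2+60]; m=cv2.matchTemplate(B,T,cv2.TM_CCOEFF_NORMED); _,v,_,l=cv2.minMaxLoc(m); print(v,(l[1]-row(.078))*.25)
print(r.spot_point(p,'handle')[:2])"
```

```text
t 20.15 pos [ 0.4808 -0.0561  0.1962] yawY -34.5 z [ 0.003  0.001 -1.   ] F [-0.7 -0.4 -0.5] open 0.495 q [-0.17  0.54  0.31  2.01 -0.26  0.63 -0.3 ]
toolshift [-0.1509  0.2798  0.0665]
0.9885932803153992 14.75
[{'xyz': [0.4804, -0.0577, 0.0979], 'p': 0.64}]
```

View pics/u.png

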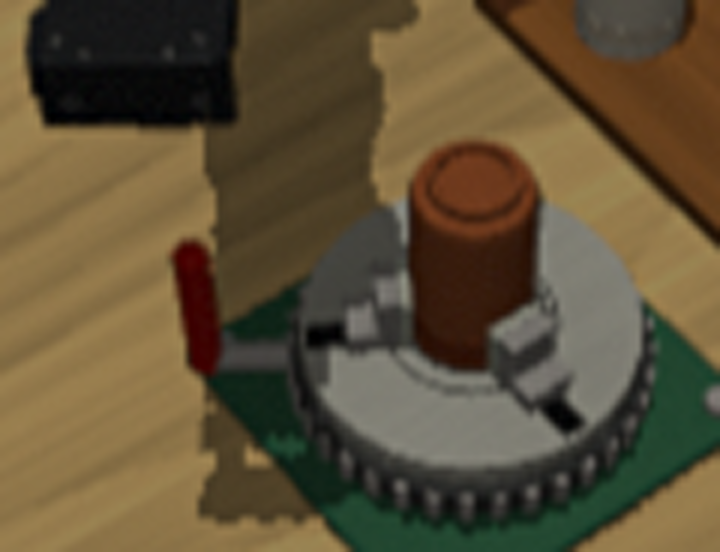

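The handle is free and the tumbler is upright between the jaws. Next is yellow, with the fingers shut.

Emit:
{"method": "carry_out", "body": {"commands": [[-0.006,0.012,0,0,0,0],[-0.02,0.037,0,0,0,0],[-0.038,0.07,0,0,0,0],[-0.057,0.105,0,0,0,0],[-0.076,0.14,0,0,0,0],[-0.095,0.176,0,0,0,0],[-0.113,0.21,0,0,0,0],[-0.129,0.24,0,0,0,0],[-0.142,0.264,0.02,0,0,0],[-0.15,0.278,0.045,0,0,0],[-0.151,0.28,0.06,0,0,0],[-0.151,0.28,0.066,0,0,0]], "fingers": 255}}

```text
clock: 21.45
tool_pos: [0.6233, -0.3393, 0.1246]
eef_rot: [0.885, 0.465, -0.002, -0.002]
contact_force: [0.1, 0.7, -0.1]
opening: 0.003
```

Emit:
{"method": "carry_out", "body": {"commands": [[0,0,0,0,0,0],[0,0,0,0,0,0]]}}

```text
clock: 21.65
tool_pos: [0.6259, -0.3387, 0.1289]
eef_rot: [0.885, 0.466, 0.0, 0.0]
contact_force: [0.9, 0.4, 0.3]
opening: 0.006
```

```bash
python3 -c "
from look import *
delta([.626,-.339,.062])
p=snap('scene','v')
overlay(p,[(.626,-.339,.062,.017)],[.6,-.33,.1],'v',(60,46))"
```

```text
t 21.65 pos [ 0.6259 -0.3387  0.1289] yawY -34.5 z [ 0.001  0.    -1.   ] F [0.9 0.4 0.3] open 0.006 q [ 0.31  0.91  0.26  1.35 -0.26  0.92  0.03]
toolshift [-0.0002  0.0002  0.0669]
```

View pics/v.png

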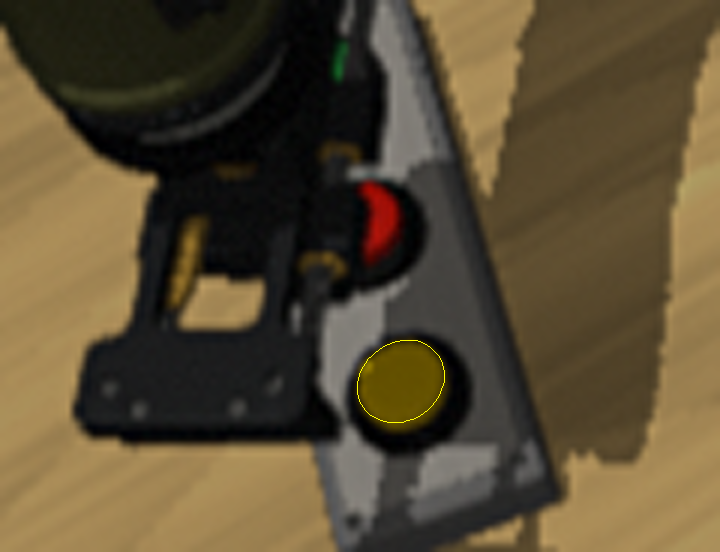

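Emit:
{"method": "carry_out", "body": {"commands": [[0,0,0.01,0,0,0],[0,0,0.028,0,0,0],[0,0,0.045,0,0,0],[0,0,0.056,0,0,0],[0,0,0.061,0,0,0],[0,0,0.061,0,0,0]]}}

```text
clock: 22.3
tool_pos: [0.625, -0.3394, 0.0661]
eef_rot: [0.885, 0.465, -0.0, -0.001]
contact_force: [-0.7, -0.4, -0.6]
opening: 0.003
```

```bash
python3 -c "
from look import *
delta([.626,-.339,.062])
p=snap('scene','w')
overlay(p,[(.626,-.339,.062,.017)],[.6,-.33,.1],'w',(60,46))"
```

```text
t 22.3 pos [ 0.625  -0.3394  0.0661] yawY -34.6 z [-0.001  0.001 -1.   ] F [-0.7 -0.4 -0.6] open 0.003 q [ 0.32  0.98  0.24  1.38 -0.27  0.81  0.04]
toolshift [0.0009 0.0006 0.0041]
```

View pics/w.png

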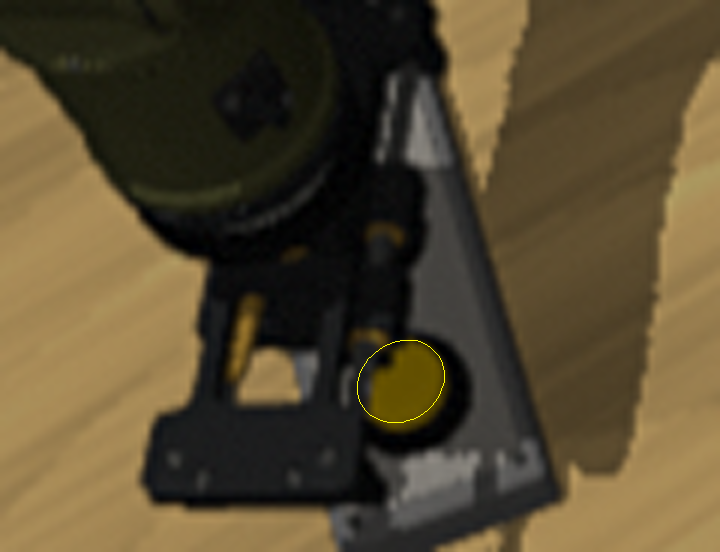

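Emit:
{"method": "carry_out", "body": {"commands": [[0,0,0.002,0,0,0],[0,0,0.004,0,0,0],[0,0,0.006,0,0,0],[0,0,0.006,0,0,0]]}}

```text
clock: 22.75
tool_pos: [0.6253, -0.3396, 0.0609]
eef_rot: [0.885, 0.465, -0.0, -0.0]
contact_force: [0.3, -0.2, -0.1]
opening: 0.006
```

```bash
python3 -c "
from look import *
delta([.626,-.339,.062])"
```

```text
t 22.75 pos [ 0.6253 -0.3396  0.0609] yawY -34.5 z [-0.  0. -1.] F [ 0.3 -0.2 -0.1] open 0.006 q [ 0.32  0.99  0.23  1.39 -0.27  0.8   0.04]
toolshift [ 0.0009  0.0002 -0.0011]
```

Emit:
{"method": "carry_out", "body": {"commands": [[0,0,0.002,0,0,0],[0,0,0.004,0,0,0],[0,0,0.006,0,0,0],[0,0,0.006,0,0,0]]}}

```text
clock: 23.15
tool_pos: [0.6252, -0.3395, 0.0546]
eef_rot: [0.885, 0.465, -0.0, -0.0]
contact_force: [-0.4, 0.8, -0.7]
opening: 0.006
```

```bash
python3 -c "
from look import *
delta([.626,-.339,.062])
p=snap('scene','x')
overlay(p,[(.626,-.339,.062,.017)],[.6,-.33,.1],'x',(60,46))"
```

```text
t 23.15 pos [ 0.6252 -0.3395  0.0546] yawY -34.5 z [-0.001  0.    -1.   ] F [-0.4  0.8 -0.7] open 0.006 q [ 0.32  0.99  0.23  1.39 -0.28  0.79  0.04]
toolshift [ 0.0008  0.0004 -0.0074]
```

View pics/x.png

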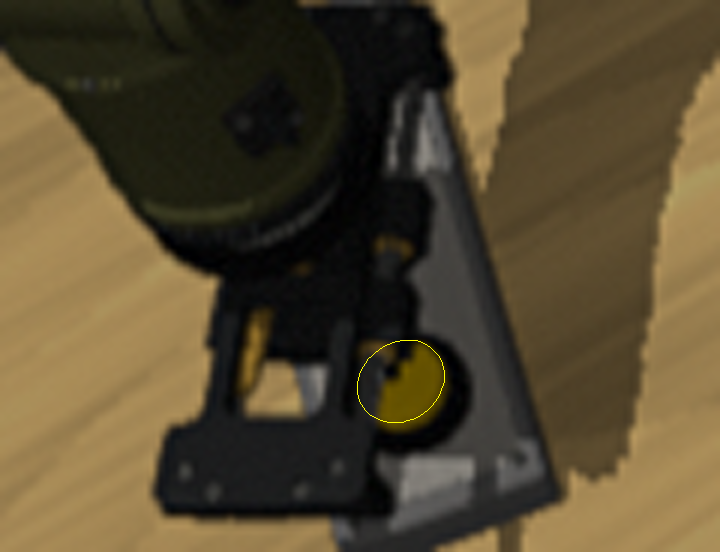

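No contact yet: the real tips sit above the nominal TCP, as seen earlier. I'll go down in small steps, guided by force.

Emit:
{"method": "carry_out", "body": {"commands": [[0,0,0.002,0,0,0],[0,0,0.004,0,0,0],[0,0,0.004,0,0,0]]}}

```text
clock: 23.5
tool_pos: [0.6252, -0.3395, 0.0507]
eef_rot: [0.885, 0.465, -0.0, -0.0]
contact_force: [0.0, -0.6, 0.3]
opening: 0.007
```

Emit:
{"method": "carry_out", "body": {"commands": [[0,0,0.002,0,0,0],[0,0,0.004,0,0,0],[0,0,0.004,0,0,0]]}}

```text
clock: 23.8
tool_pos: [0.6252, -0.3395, 0.0467]
eef_rot: [0.885, 0.465, -0.0, -0.0]
contact_force: [1.1, -0.4, 0.6]
opening: 0.004
```

Emit:
{"method": "carry_out", "body": {"commands": [[0,0,0.002,0,0,0],[0,0,0.003,0,0,0],[0,0,0.003,0,0,0]]}}

```text
clock: 24.1
tool_pos: [0.6253, -0.3395, 0.0439]
eef_rot: [0.885, 0.465, -0.0, -0.0]
contact_force: [-0.1, -0.2, -0.6]
opening: 0.004
```

```bash
python3 -c "
from look import *
p=snap('scene','y')
overlay(p,[(.626,-.339,.062,.017)],[.61,-.335,.08],'y',(40,30),9)"
```

```text
(no output)
```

View pics/y.png

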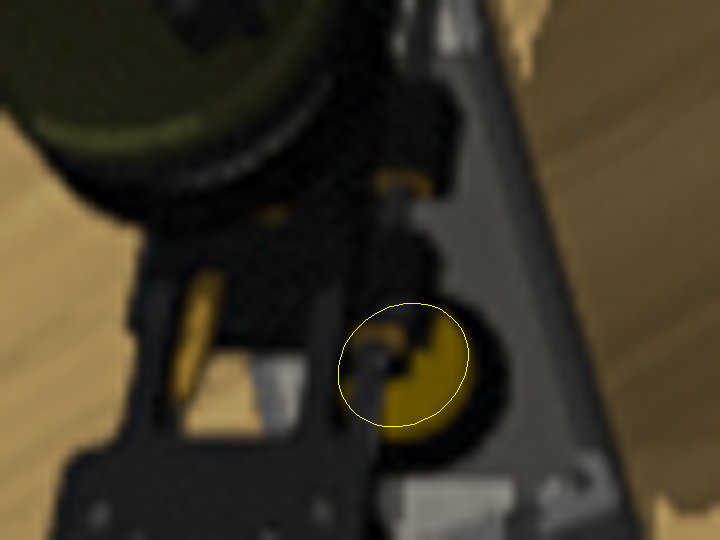

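Emit:
{"method": "carry_out", "body": {"commands": [[0,0,0.002,0,0,0],[0,0,0.004,0,0,0],[0,0,0.004,0,0,0]]}}

```text
clock: 24.45
tool_pos: [0.6252, -0.3395, 0.0397]
eef_rot: [0.885, 0.465, -0.0, -0.0]
contact_force: [0.3, 0.3, 0.1]
opening: 0.007
```

Emit:
{"method": "carry_out", "body": {"commands": [[0,0,0.002,0,0,0],[0,0,0.004,0,0,0],[0,0,0.004,0,0,0]]}}

```text
clock: 24.75
tool_pos: [0.6252, -0.3395, 0.0356]
eef_rot: [0.885, 0.465, -0.0, -0.0]
contact_force: [0.7, 0.5, 0.0]
opening: 0.005
```

Emit:
{"method": "carry_out", "body": {"commands": [[0,0,0.002,0,0,0],[0,0,0.003,0,0,0],[0,0,0.003,0,0,0]]}}

```text
clock: 25.05
tool_pos: [0.6253, -0.3396, 0.0329]
eef_rot: [0.885, 0.465, -0.0, -0.0]
contact_force: [-0.4, -0.5, 0.1]
opening: 0.004
```

```bash
python3 -c "
from look import *
p=snap('scene','z')
overlay(p,[(.626,-.339,.062,.017)],[.61,-.335,.08],'z',(40,30),9)"
```

View pics/z.png

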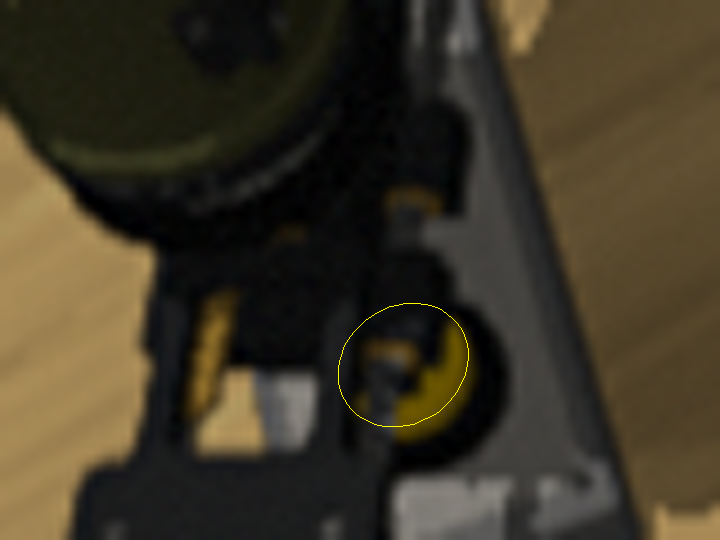

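Emit:
{"method": "carry_out", "body": {"commands": [[0,0,0.002,0,0,0],[0,0,0.003,0,0,0],[0,0,0.003,0,0,0]]}}

```text
clock: 25.4
tool_pos: [0.6253, -0.3395, 0.0299]
eef_rot: [0.885, 0.465, -0.0, -0.0]
contact_force: [-0.5, 0.0, -0.2]
opening: 0.004
```

Emit:
{"method": "carry_out", "body": {"commands": [[0,0,0.002,0,0,0],[0,0,0.003,0,0,0],[0,0,0.003,0,0,0]]}}

```text
clock: 25.7
tool_pos: [0.6254, -0.3396, 0.027]
eef_rot: [0.885, 0.465, 0.0, -0.0]
contact_force: [0.7, 0.1, 0.9]
opening: 0.005
```

Emit:
{"method": "carry_out", "body": {"commands": [[0,0,0.002,0,0,0],[0,0,0.002,0,0,0]]}}

```text
clock: 25.9
tool_pos: [0.6256, -0.3397, 0.0251]
eef_rot: [0.885, 0.465, 0.0, 0.0]
contact_force: [-0.2, -0.1, 2.8]
opening: 0.005
```

```bash
python3 -c "
from look import *
delta([.626,-.339,.062])
p=snap('scene','aa'); a=cv2.resize(p['img'][235:315,180:260],None,fx=5,fy=5,interpolation=cv2.INTER_CUBIC)
p=snap('top','aa'); b=cv2.resize(p['img'][140:220,400:480],None,fx=5,fy=5,interpolation=cv2.INTER_CUBIC)
cv2.imwrite('pics/aa.png',cv2.convertScaleAbs(np.hstack([a,b]),alpha=1.6,beta=10))"
```

```text
t 25.9 pos [ 0.6256 -0.3397  0.0251] yawY -34.5 z [ 0.  0. -1.] F [-0.2 -0.1  2.8] open 0.005 q [ 0.33  1.03  0.22  1.4  -0.28  0.74  0.05]
toolshift [ 0.0008 -0.     -0.0369]
```

View pics/aa.png

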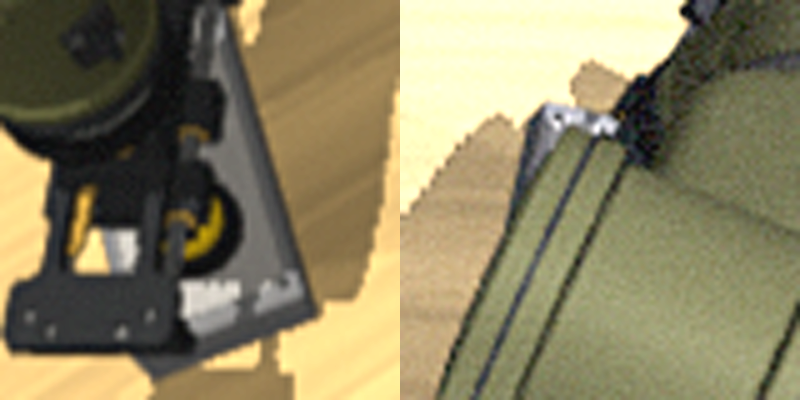

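Contact begins at TCP z ≈ 0.027. The gripper's long axis lies partly over the red button, so before pressing further I'll make sure which button is touched. I'll take moment readings here and again with the tool raised.

```bash
cat > mom.py <<'E'
from look import *
F=[];M=[]
for i in range(6):
    r.snapshot("scene"); s=r.get_state(); F.append(s["contact_force"]); M.append(s["moment"])
print(np.round(np.mean(F,0),2),np.round(np.std(F,0),2),np.round(np.mean(M,0),3),np.round(np.std(M,0),3))
E
python3 mom.py
```

```text
[ 0.54 -0.07  2.31] [0.44 0.78 0.47] [-0.002  0.236  0.011] [0.025 0.022 0.023]
```

Emit:
{"method": "carry_out", "body": {"commands": [[0,0,-0.004,0,0,0],[0,0,-0.008,0,0,0],[0,0,-0.008,0,0,0]]}}

```text
clock: 26.6
tool_pos: [0.6258, -0.3399, 0.0337]
eef_rot: [0.885, 0.465, 0.0, 0.0]
contact_force: [0.4, 0.1, -0.7]
opening: 0.009
```

```bash
python3 mom.py
```

```text
[ 0.06 -0.03  0.06] [0.8  0.29 0.41] [-0.082  0.118  0.008] [0.05  0.032 0.021]
```

The moment readings are too noisy to say. The tips have consistently appeared about 30 mm behind the nominal TCP, so touching yellow here is plausible. To rule out red, I'll raise and turn the gripper so it lies across the button row, then press.

Emit:
{"method": "carry_out", "body": {"commands": [[0,0,-0.02,0,0,0],[0,0,-0.035,0,0,5],[0,0,-0.035,0,0,13],[0,0,-0.035,0,0,21],[0,0,-0.035,0,0,29],[0,0,-0.035,0,0,37],[0,0,-0.035,0,0,45],[0,0,-0.035,0,0,53],[0,0,-0.035,0,0,61],[0,0,-0.035,0,0,67],[0,0,-0.035,0,0,70],[0,0,-0.035,0,0,70]]}}

```text
clock: 28.1
tool_pos: [0.6254, -0.3394, 0.0677]
eef_rot: [0.992, -0.127, -0.0, -0.0]
contact_force: [-0.0, 0.3, -0.2]
opening: 0.007
```

```bash
python3 -c "
from look import *
delta([.626,-.339,.034])
p=snap('scene','ab')
overlay(p,[(.626,-.339,.062,.017)],[.6,-.33,.08],'ab',(60,46))"; python3 mom.py
```

```text
t 28.1 pos [ 0.6254 -0.3394  0.0677] yawY -104.5 z [-0.001  0.    -1.   ] F [-0.   0.3 -0.2] open 0.007 q [ 0.18  1.04  0.56  1.39 -0.63  0.89 -0.91]
toolshift [ 0.0005 -0.0005  0.0337]
[-0.04 -0.3   0.13] [0.5  0.26 0.32] [-0.008  0.156 -0.017] [0.034 0.025 0.03 ]
```

View pics/ab.png

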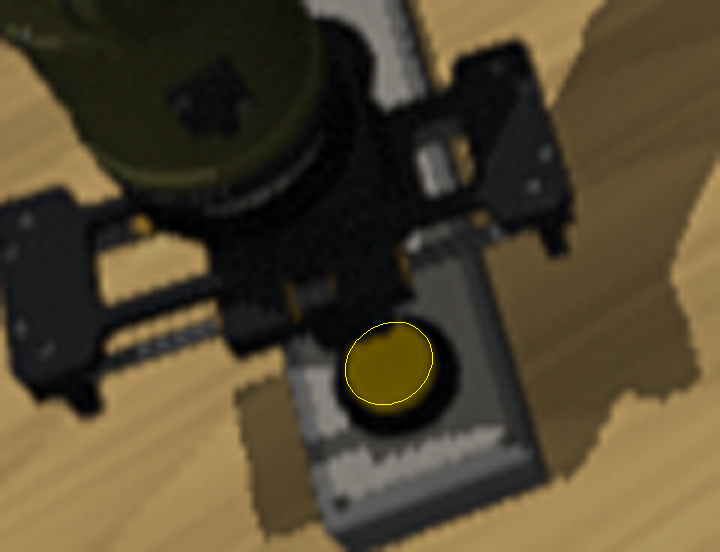

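Emit:
{"method": "carry_out", "body": {"commands": [[0,0,0.005,0,0,0],[0,0,0.014,0,0,0],[0,0,0.024,0,0,0],[0,0,0.031,0,0,0],[0,0,0.036,0,0,0],[0,0,0.038,0,0,0],[0,0,0.038,0,0,0]]}}

```text
clock: 29.15
tool_pos: [0.6253, -0.3396, 0.0297]
eef_rot: [0.992, -0.127, -0.0, -0.0]
contact_force: [0.2, -0.8, -0.6]
opening: 0.008
```

Emit:
{"method": "carry_out", "body": {"commands": [[0,0,0.002,0,0,0],[0,0,0.004,0,0,0],[0,0,0.004,0,0,0]]}}

```text
clock: 29.45
tool_pos: [0.6258, -0.3399, 0.0263]
eef_rot: [0.992, -0.127, 0.0, 0.0]
contact_force: [0.5, 0.3, 1.8]
opening: 0.009
```

```bash
python3 -c "
from look import *
delta([.626,-.339,.034])
p=snap('scene','ac')
overlay(p,[(.626,-.339,.062,.017),(.552,-.319,.062,.017)],[.6,-.33,.08],'ac',(60,46))"; python3 mom.py
```

```text
t 29.45 pos [ 0.6258 -0.3399  0.0263] yawY -104.5 z [ 0.001 -0.    -1.   ] F [0.5 0.3 1.8] open 0.009 q [ 0.19  1.09  0.53  1.41 -0.65  0.83 -0.89]
toolshift [ 0.     -0.0009 -0.0077]
[ 0.29 -0.5   1.59] [0.56 0.67 0.44] [-0.052  0.051 -0.014] [0.05  0.057 0.027]
```

View pics/ac.png

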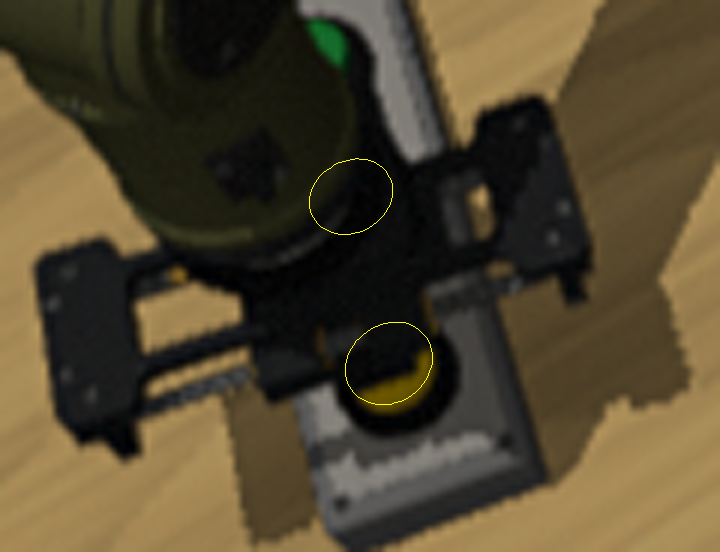

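Contact comes at the same height with the gripper turned, with the tips over the yellow cap at (390,370). So yellow was what I touched both times. I'll press it fully.

Emit:
{"method": "carry_out", "body": {"commands": [[0,0,0.002,0,0,0],[0,0,0.004,0,0,0],[0,0,0.005,0,0,0],[0,0,0.005,0,0,0]]}}

```text
clock: 30.2
tool_pos: [0.6258, -0.3399, 0.0213]
eef_rot: [0.992, -0.127, 0.0, 0.0]
contact_force: [0.6, -0.3, 4.9]
opening: 0.006
```

Emit:
{"method": "carry_out", "body": {"commands": [[0,0,0.001,0,0,0],[0,0,0.002,0,0,0],[0,0,0.002,0,0,0]]}}

```text
clock: 30.5
tool_pos: [0.6258, -0.34, 0.0209]
eef_rot: [0.992, -0.127, 0.001, 0.0]
contact_force: [-1.1, 1.6, 13.6]
opening: 0.005
```

Yellow bottomed out: 13.6 N, stiff, after about 6 mm of travel. I'll release it and go to green at a safe height.

Emit:
{"method": "carry_out", "body": {"commands": [[0,0,-0.005,0,0,0],[0,0,-0.02,0,0,0],[0,0,-0.04,0,0,0],[-0.01,0,-0.052,0,0,0],[-0.035,0,-0.055,0,0,0],[-0.065,0,-0.055,0,0,0],[-0.095,0,-0.055,0,0,0],[-0.125,-0.001,-0.055,0,0,0],[-0.145,-0.001,-0.055,0,0,0],[-0.152,-0.001,-0.055,0,0,0],[-0.152,-0.001,-0.055,0,0,0],[-0.152,-0.001,-0.055,0,0,0]]}}

```text
clock: 31.7
tool_pos: [0.48, -0.3007, 0.0742]
eef_rot: [0.992, -0.126, 0.001, 0.0]
contact_force: [-0.1, -0.3, 0.2]
opening: 0.004
```

```bash
python3 -c "
from look import *
delta([.479,-.301,.03])
p=snap('scene','ad')
overlay(p,[(.626,-.339,.062,.017),(.552,-.319,.062,.017),(.479,-.301,.062,.017)],[.54,-.31,.08],'ad',(60,46))"
```

```text
t 31.7 pos [ 0.48   -0.3007  0.0742] yawY -104.5 z [ 0.001 -0.    -1.   ] F [-0.1 -0.3  0.2] open 0.004 q [ 0.21  0.86  0.47  1.87 -0.68  0.58 -0.69]
toolshift [-0.0009  0.0005  0.0442]
```

View pics/ad.png

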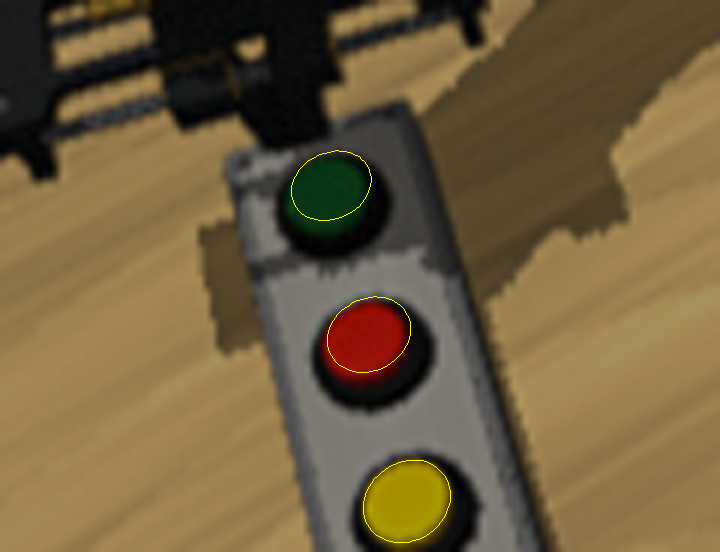

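Yellow has sprung back up, red is untouched, and the tips are over green. Pressing green.

Emit:
{"method": "carry_out", "body": {"commands": [[-0.001,0,0.006,0,0,0],[-0.001,0,0.018,0,0,0],[-0.001,0,0.03,0,0,0],[-0.001,0,0.039,0,0,0],[-0.001,0,0.044,0,0,0],[-0.001,0,0.046,0,0,0],[-0.001,0,0.046,0,0,0]]}}

```text
clock: 32.45
tool_pos: [0.4775, -0.3003, 0.0278]
eef_rot: [0.992, -0.127, -0.0, -0.0]
contact_force: [0.3, -0.3, 1.0]
opening: 0.0
```

Emit:
{"method": "carry_out", "body": {"commands": [[0,0,0.002,0,0,0],[0,0,0.004,0,0,0],[0,0,0.006,0,0,0],[0,0,0.006,0,0,0]]}}

```text
clock: 32.85
tool_pos: [0.4779, -0.3006, 0.0223]
eef_rot: [0.992, -0.127, 0.0, 0.0]
contact_force: [0.4, -1.0, 4.5]
opening: 0.007
```

Emit:
{"method": "carry_out", "body": {"commands": [[0,0,0.001,0,0,0],[0,0,0.002,0,0,0],[0,0,0.002,0,0,0]]}}

```text
clock: 33.15
tool_pos: [0.4779, -0.3006, 0.0208]
eef_rot: [0.992, -0.127, 0.001, 0.0]
contact_force: [-0.9, 0.3, 8.5]
opening: 0.006
```

Emit:
{"method": "carry_out", "body": {"commands": [[0,0,0.001,0,0,0],[0,0,0.001,0,0,0]]}}

```text
clock: 33.35
tool_pos: [0.4779, -0.3006, 0.0207]
eef_rot: [0.992, -0.127, 0.001, -0.0]
contact_force: [-0.7, 2.0, 18.0]
opening: 0.01
```

Emit:
{"method": "carry_out", "body": {"commands": [[0,0,-0.005,0,0,0],[0,0,-0.02,0,0,0],[0,0,-0.045,0,0,0],[0,0,-0.075,0,0,0],[0,0,-0.1,0,0,0],[0,0,-0.115,0,0,0],[0,0,-0.12,0,0,0],[0,0,-0.12,0,0,0]]}}

```text
clock: 34.15
tool_pos: [0.4778, -0.3, 0.1391]
eef_rot: [0.992, -0.126, 0.0, -0.0]
contact_force: [-0.2, 0.0, -0.9]
opening: 0.006
```

```bash
python3 -c "
from look import *
delta([.479,-.301,.03])
for cam in('scene','top'):
    p=snap(cam,'af')
    if cam=='scene':
        A=rect(p,cv2.imread('pics/b_scene.png'),.085,(.569,.043),.07,.00025); B=rect(p,p['img'],.085,(.569,.043),.07,.00025); n=560
        row=lambda rr:int((.569+.07-.549-rr)/.00025)
        T=A[row(.078):row(.053),n//2-62:n//2+60]; m=cv2.matchTemplate(B,T,cv2.TM_CCOEFF_NORMED); _,v,_,l=cv2.minMaxLoc(m); print(v,(l[1]-row(.078))*.25)
    for k in('tumbler','white_tumbler','blue_tumbler','glaze_jar','slip_bowl'): print(k,[(round(d['p'],2),np.round(d['xyz'],3).tolist()) for d in r.spot_point(p,k)[:1]])"
```

```text
t 34.15 pos [ 0.4778 -0.3     0.1391] yawY -104.5 z [ 0.  0. -1.] F [-0.2  0.  -0.9] open 0.006 q [ 0.16  0.77  0.57  1.84 -0.61  0.71 -0.75]
toolshift [0.0014 0.0007 0.1091]
0.9888845086097717 14.75
tumbler [(0.73, [0.557, 0.044, 0.059])]
white_tumbler [(0.83, [0.415, 0.249, 0.021])]
blue_tumbler [(0.97, [0.621, 0.26, 0.018])]
glaze_jar [(0.56, [0.756, 0.131, 0.001])]
slip_bowl [(0.77, [0.758, -0.136, 0.0])]
tumbler [(0.56, [0.55, 0.039, 0.059])]
white_tumbler [(0.84, [0.419, 0.245, 0.014])]
blue_tumbler [(0.77, [0.62, 0.264, 0.022])]
glaze_jar [(0.72, [0.753, 0.126, -0.005])]
slip_bowl [(0.6, [0.764, -0.137, -0.002])]
```

View pics/af_scene.png

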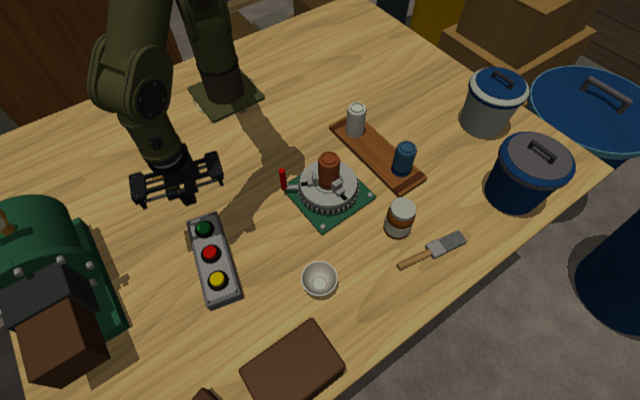

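View pics/af_top.png

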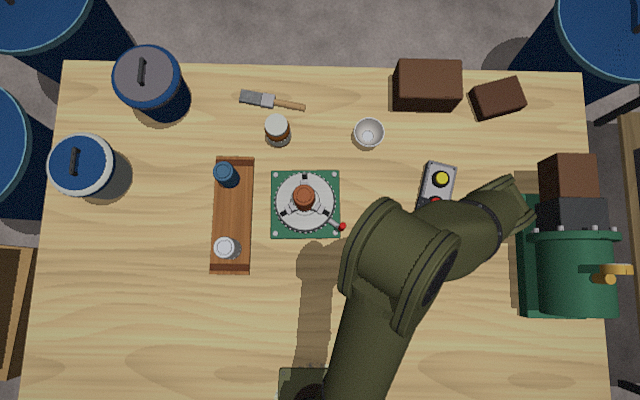

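The final pictures show the tumbler upright in the closed chuck (scene 329,170; top 304,195). All buttons are up, the other items are in place, and the robot touches nothing. Handing in.

```bash
python3 -c "
from plant import r
print(r.finish_job())"
```

```text
the job is handed in; nothing more can be done
None
```

The job was handed in at about 35 s of the 59 s allowed. The terracotta tumbler is foot up in the closed chuck, and yellow and then green were each pressed to the stop and released.

**Tumbler and chuck**
- I set the tumbler down under force control. The most I pressed was about 7–9 N, and I eased that off before letting go.
- I swung the lever clockwise until the jaws stopped hard. The peak was about 25 N at the handle.
- After releasing the handle I pushed it once more. The push built to 16 N with about 1 mm of movement, so the chuck is closed.
- By picture matching the jaw faces moved from about 44 mm to about 29 mm, which matches the tumbler's radius and a sleeve angle near 1.2 rad. That means the sleeve probably started near 0.33 rad, not 0.

**Buttons**
- Yellow bottomed at about 14 N and green at about 18 N, each after about 6–7 mm of travel. In the later pictures both caps appeared back up.

**Checks that disagreed or were weak**
- **Fingertips:** they sit about 30 mm or more behind the stated TCP, so I found the contact heights by force and picture.
- **Handle spring-back:** when I eased off, the jaws appeared to open about 0.25 mm, which is one step of the measurement.
- **First touch on yellow:** I touched it lightly (2–3 N) with the gripper partly over the red button. The moment reading there was too noisy to tell which button was touched. I lifted, turned the gripper across the row and met contact at the same height, so I take it to have been yellow. Red appeared up in the later pictures.
- **Other objects:** the white and blue tumblers, jar and bowl were within about 5 mm of their first readings, about the detector's error. I saw no sign that they moved.

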